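Clamp a gear on a bayonet fixture

ROBOT

A 6-joint arm with a two-finger parallel gripper is mounted at the origin on the work surface. World frame = base frame: x ahead of the robot, y to its left, z up, the work surface at z = 0. Lengths are in m, angles in rad, forces in N, time in s.
With the tool pointing down it reaches from about 0.35 to 0.975 m from the base axis. Payload 4.9 kg.
Tool frame: the origin (TCP) lies at the very end of the fingers, on their centre line; the grasp point (between the pads) lies 19 mm behind it; x points along the fingers, z is the direction in which the jaws open and shut, and the axes are right-handed (so a half turn about x gives the same grasp; the last joint's range is limited). The gripper opens to 85 mm and grips with 20 to 120 N. Pads are 22 mm wide; open, the fingers measure 114 mm over their backs; the gripper's body (76 mm by 85 mm) begins 54 mm behind the grasp point. The pads swing forward as they close: fully open they stand 13 mm farther back than shut.
Start: joints at [-0.119, 0.053, 1.613, -0, 1.476, -0.119], TCP at [0.625, 0, 0.231] pointing down, gripper open.
Joint ranges: [-3.01, 3.01], [-1.01, 2.22], [0.06, 2.58], [-1.02, 4.17], [0.09, 2.62], [-3.14, 3.14]. Speed limits (rad/s): [2.57, 2.57, 3.14, 3.14, 3.14, 3.14].

INTERFACE

Orientations are given as a unit quaternion [w, x, y, z].
In Python, from plant import manip, viewer gives the robot as it stands.
- The arm moves only by the shell command python3 -m inch 'ROWS'. ROWS is JSON, a list of rows, each an object with "fingers": the opening, from -1 (shut) to 1 (fully open), so that 0 is half open; "delta_pos": the shift along the tool's x, y, z in cm, a list of three; "twist": the turn, a rotation vector about the tool's x, y, z in degrees, a list of three. A call has 1 to 5 rows; each row shifts and turns the commanded pose from where the row before left it, along the tool's axes as they then stand; what a row does not reach is not made up. A row lasts 1/8 s, in which the tool goes at most 62.5 mm and 10.7 degrees, less where a joint would pass 70% of its speed; a pose out of reach is approached as far as the arm can. A call is refused whole if a number of a shift passes 6.25 or a number of a turn 10.7, either way. A call with a gripper value outside its range is refused whole. The fingers move at their own pace and stop on an object; the grip force is fixed at half the most. Time passes only in rows, so rows that do not move let the fingers close. It gives the time, the measured TCP pose, the force and the opening at its end, in the units of the state.
- manip.state(): the state, without advancing time (a new reading comes with each control period).
- viewer.grab_frame(name): name is "scene" or "side" or "wrist"; returns a dict with "pixels" (384x512x3 uint8, blue, green, red), "range_z" (384x512 float32, m along the optical axis (not along the pixel's ray), 0 where there is no reading), "K" (3x3 intrinsics, pixels), "k1" (the pictures are not rectified: a ray, as slopes to the right and down, at radius r is drawn at 1 + k1 r^2 times it, then the intrinsics apply), "pose" (4x4, takes a point from camera to world coordinates). Camera axes: x right, y down, z forward; pixel columns grow to the right and rows downward; lengths in m; the calibration is good to about 2 mm. A picture is of the moment at which its call begins.
- manip.job_done(): hands the job in, once; it reports no verdict.
The state is a dict: "time": time; "joint_pos": joint angles; "joint_vel": joint speeds; "joint_efforts": joint torques, N m; "tool_pos": TCP position; "tool_rot": TCP orientation; "contact_force": force on the tool from outside, world axes, zero at the start; "ft_torque": the same for the moment, N m; "gripper_width": opening from 0.0 (shut) to 1.0 (fully open).
Only numpy, scipy, OpenCV 4.12 (cv2) and the standard library are available. Lean on these libraries where they do the work, as an engineer would, in place of code of your own. Each camera call takes 0.05 s, during which the arm holds its last target.

TASK

Load the clamping post on the blue fixture: first lay the steel gear flat on the sprung seat, then the brass spacer on the gear, then the red cap. Feel for the cap's slots to drop over the post's three lugs, press it down against the spring and turn it a sixth of a turn until the lugs sit in its recesses, and let go, so that it holds the stack clamped. Work gently, never ramming the fixture or dropping parts on it, and leave the wax block, the turned adaptor and the wrench where they are.

Things in the scene. Friction and masses are not known exactly. Their poses are not given: they have to be found in the camera images.
- fixture: Fixture bolted to the bench, never moves: blue round base 110 mm across, 30 mm high (68 mm across above 16 mm), a dark round sprung seat 44 mm across on it (top 50 mm above the bench when free), and an upright post through its middle, 92 mm high over the bench. Origin: centre of the base's underside, on the bench; z is up the post's axis.
- seat_top (a point): Point on the post's axis level with the free seat's top, 50 mm above the bench; it does not move with the seat.
- post_top (a point): Point on the post's axis at its top, 92 mm above the bench. The post is 30 mm thick up to 73 mm above the bench (2 mm chamfer), then a 14 mm thick neck up to 86 mm, then three flat radial brass lugs from 86 to 92 mm, 120 degrees apart, each 6 mm wide and reaching 15 mm from the axis, their top outer edges chamfered by 2 mm.
- lug_level (a point): Point on the post's axis level with the lugs' underside, 86 mm above the bench. The angle of the three lugs is NOT reported: the post is set stiffly (it does not turn in use) at any angle: one lug points anywhere within 1.05 rad either side of the fixture's x axis. See the lugs from above or find them by feel. This point does not turn with them.
- seat (a joint): How far the sprung seat is pressed down: 0 free (m), 0.010 at its hard stop. The spring pushes up with 11 N at 0 plus 1 N per mm; the stack's own weight of about 4 N does not move it. It reads about 0.003 when the cap is locked, 0 when the cap only lies on the spacer.
- gear: Steel gear, 60 mm over the teeth (58 mm where the fingers bear), 14 mm thick, bore 31.4 mm, about 0.2 kg, lying flat. Origin: centre of its underside; z is its axis. Goes on first. Same on both faces.
- spacer: Plain brass ring, 50 mm outside, bore 31.4 mm, 12 mm thick, about 0.1 kg, lying flat. Origin: centre of its underside; z is its axis. Goes on second.
- cap: Red knurled bayonet cap, 48 mm outside, 16 mm high, about 0.12 kg, lying right way up. Origin: centre of its underside; z is its axis. The lower 8 mm is a plain skirt of 32.4 mm bore that fits over post and lugs. The upper 8 mm is a plate with an 18 mm hole and three radial through-slots 8.8 mm wide at 0, 120 and 240 degrees from its x axis (white marks on the rim).
- cap_top (a point): Centre of the cap's top face. Between the slots (60, 180, 300 degrees) lie three dark recesses in it, 10 mm wide, 3 mm deep. Slots pass over the lugs within about 5 degrees. With the cap lying on the stack this face is 6 mm above the lugs' underside: press down over 6 mm (the seat stops at 10), turn 60 degrees either way, let it rise: lugs sit in the recesses, seat stays 3 mm down.
- wax_block: Green machinable block 85 x 32 x 32 mm, bystander. Origin: centre of its underside.
- adaptor: Stepped aluminium turned part, 36 mm across, 60 mm tall, standing, bystander. Origin: centre of its underside.
- wrench: Steel open-ended wrench, 170 mm long, lying flat along its x axis, bystander.
Things that resemble listed ones, but are neither listed nor needed, are in the scene too. Of the things that look like the cap, the largest one is meant.

How it is judged:
On the way, in this order (a step that is already met when the one before it is completed fails the run):
1. the gear lies flat on the seat, on the post, before the spacer is on (distance between gear and seat_top below 0.005 m and angle between gear's own z axis and vertical below 0.06 rad and horizontal distance between each of spacer, cap and seat_top above 0.05 m), for 0.2 s.
2. the spacer lies flat on the gear, before the cap is on (horizontal distance between spacer and seat_top below 0.003 m and z of spacer in the frame of gear between 0.0125 and 0.016 m and angle between spacer's own z axis and vertical below 0.06 rad and horizontal distance between cap and seat_top above 0.05 m), for 0.2 s.
3. the cap has been pressed down against the spring past the lugs (value of joint seat above 0.005 m and horizontal distance between cap and seat_top below 0.004 m and z of cap in the frame of seat_top below 0.0215 m), for 0.1 s.
At the end, for the whole second after the job is handed in: Gear, spacer and cap lie in this order on the post, centred within 3 mm (cap 4 mm), each flat on the one below within about 1.5 to 2 mm and 0.06 rad, and the cap is locked with the lugs in its recesses: with everything let go and at rest the sprung seat stays pressed 1.7 to 4.5 mm down (horizontal distance between each of gear, spacer and seat_top below 0.003 m and horizontal distance between cap and seat_top below 0.004 m and z of spacer in the frame of gear between 0.0125 and 0.016 m and z of cap in the frame of spacer between 0.0105 and 0.014 m and value of joint seat between 0.0017 and 0.0045 m and angle between each of cap, gear's own z axis and vertical below 0.06 rad and linear speed of cap below 0.01 m/s); the robot touches nothing.
It fails at once if the fixture is rammed or a part is dropped on it (more than 60 N) (contact force between fixture and anything else above 60 N).
It fails at once if the wax block, adaptor or wrench is moved more than 30 mm (distance of any of wax_block, adaptor, wrench from where it was at the start of the episode above 0.03 m).
It also fails if it takes over 72 s, if anything falls off the work surface, if the arm or the gripper's body presses on something with over 40 N, if the wrist force passes 120 N, or if a joint passes its speed limit or range.

## Working session

There is one attempt and no reset: what is moved stays moved. The work goes in short steps, Python scripts to look and compute and a shell command to move; the robot and the scene stay as the last step left them, time stands still between calls to the robot, and variables do not carry over. Pictures are saved under pics/ and viewed, and the job is handed in when it is done.

```bash
ls; mkdir -p pics; cat > h.py <<'E'
import numpy as np, cv2
from plant import manip, viewer
def grab(n,save=None):
    f=viewer.grab_frame(n)
    if save: cv2.imwrite('pics/'+save,f['pixels'])
    return f
def ray(f,u,v):
    K=f['K'];x=(u-K[0,2])/K[0,0];y=(v-K[1,2])/K[1,1]
    a,b=x,y
    for _ in range(20):
        s=1+f['k1']*(a*a+b*b); a,b=x/s,y/s
    P=np.array(f['pose']);return P[:3,3],P[:3,:3]@np.array([a,b,1.0])
def onz(f,u,v,z):
    o,d=ray(f,u,v);return o+d*(z-o[2])/d[2]
def dep(f,u,v):
    o,d=ray(f,u,v);return o+d*f['range_z'][int(round(v)),int(round(u))]
E
python3 - <<'E'
from h import *
print(manip.state())
for n in ['scene','side','wrist']:
    f=grab(n,n+'0.png'); np.savez('pics/'+n+'0.npz',**f); print(n,f['K'],f['k1'],f['pose'])
E
```

```text
pics
{'time': 0.0, 'joint_pos': array([-1.19038711e-01,  5.33650921e-02,  1.61433831e+00,  1.29989918e-05,
        1.47602126e+00, -1.19010563e-01]), 'joint_vel': array([ 0.00065267, -0.00093119, -0.00017804,  0.00159117,  0.00061399,
       -0.00044987]), 'joint_efforts': array([ 2.70554956e-04, -3.93670499e+01, -3.70175600e+01, -1.62778279e-04,
        6.93513779e-03, -6.06393527e-06]), 'tool_pos': array([6.24352331e-01, 5.73281880e-05, 2.30031464e-01]), 'tool_rot': array([7.06358475e-01, 1.04440951e-04, 7.07854284e-01, 8.36573564e-05]), 'contact_force': array([-0.44363134, -0.31931411,  0.46036458]), 'ft_torque': array([-0.00346722, -0.01691399, -0.01385224]), 'gripper_width': 1.0000599440184939}
scene [[373.92357049   0.         253.86423333]
 [  0.         373.92357049 190.46496633]
 [  0.           0.           1.        ]] -0.027119242913794864 [[ 0.01562687  0.76705767 -0.64138781  1.18425143]
 [ 0.99977663 -0.00285783  0.02094092 -0.07729716]
 [ 0.01422992 -0.64157179 -0.76693099  0.77259433]
 [ 0.          0.          0.          1.        ]]
side [[350.44145361   0.         259.10850912]
 [  0.         350.44145361 196.70504914]
 [  0.           0.           1.        ]] -0.11060933719483008 [[ 0.90659511 -0.2426262   0.34527935  0.27820971]
 [-0.42197742 -0.51246108  0.74787613 -0.75879163]
 [-0.00451212 -0.82372093 -0.56697749  0.60076537]
 [ 0.          0.          0.          1.        ]]
wrist [[326.53420816   0.         252.83455873]
 [  0.         326.53420816 197.29344663]
 [  0.           0.           1.        ]] -0.006214722726835103 [[ 9.99998206e-01  1.30165259e-03 -1.37599514e-03  6.25648697e-01]
 [ 8.21378372e-04 -9.52606082e-01 -3.04205487e-01  7.82146103e-02]
 [-1.70675120e-03  3.04203812e-01 -9.52605442e-01  3.71905772e-01]
 [ 0.00000000e+00  0.00000000e+00  0.00000000e+00  1.00000000e+00]]
```

View pics/scene0.png

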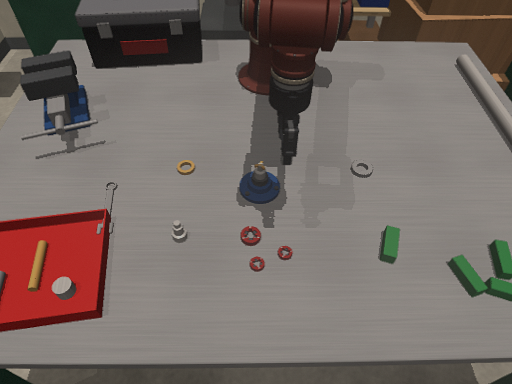

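View pics/side0.png

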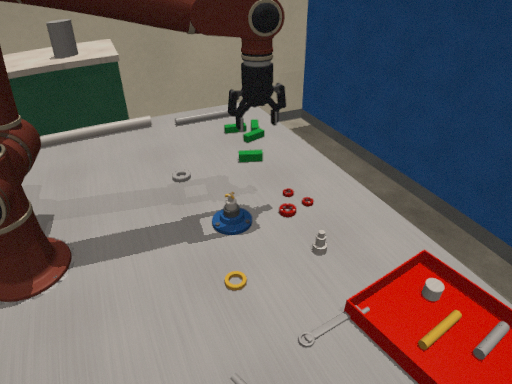

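View pics/wrist0.png

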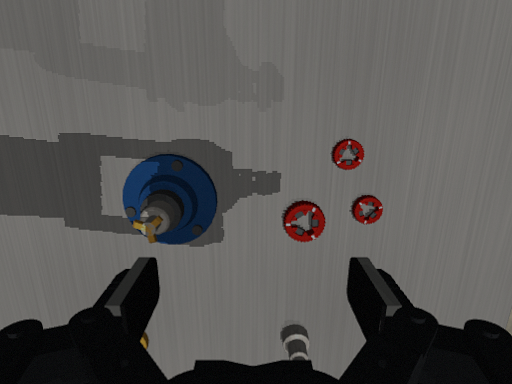

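The scene view shows the fixture at about (260,185), the gear at (362,168), the spacer at (186,167) and the largest cap at (251,235). In the wrist view the fixture is at (170,200) and the large cap at (304,221). Next I measure them.

```bash
cat > m.py <<'E'
from h import *
def load(n): return dict(np.load(n))
def circ_world(f,mask,z,c,r=60):
    """outer contour nearest to pixel c -> world pts on plane z -> circle fit"""
    cs,_=cv2.findContours(mask.astype(np.uint8),cv2.RETR_EXTERNAL,cv2.CHAIN_APPROX_NONE)
    best=None
    for k in cs:
        if len(k)<15: continue
        m=k[:,0,:].mean(0)
        d=np.hypot(*(m-c))
        if best is None or d<best[0]: best=(d,k)
    k=best[1][:,0,:].astype(float)
    P=np.array([onz(f,u,v,z)[:2] for u,v in k])
    (cx,cy),(w,h),_=cv2.minAreaRect(P.astype(np.float32)*1000)
    A=np.c_[2*P,np.ones(len(P))];s=np.linalg.lstsq(A,(P**2).sum(1),rcond=None)[0]
    R=np.sqrt(s[2]+s[0]**2+s[1]**2)
    return dict(n=len(k),pix=k.mean(0).round(1),fit=s[:2].round(4),R=R.round(4),rect=(round(cx,1),round(cy,1),round(w,1),round(h,1)))
def hsv(f): return cv2.cvtColor(f['pixels'],cv2.COLOR_BGR2HSV)
def red(f):
    h=hsv(f);return ((h[...,0]<8)|(h[...,0]>172))&(h[...,1]>120)&(h[...,2]>60)
def yel(f):
    h=hsv(f);return (h[...,0]>8)&(h[...,0]<32)&(h[...,1]>90)&(h[...,2]>60)
def blue(f):
    h=hsv(f);return (h[...,0]>95)&(h[...,0]<125)&(h[...,1]>110)&(h[...,2]>30)
E
python3 - <<'E'
from m import *
s,d,w=[load(f'pics/{n}0.npz') for n in ('scene','side','wrist')]
print('sp scene',circ_world(s,yel(s),.012,(186,167)))
print('sp side',circ_world(d,yel(d),.012,(235,280)))
print('cap scene',circ_world(s,red(s),.016,(251,235)))
print('cap wrist',circ_world(w,red(w),.016,(304,221)))
print('cap side',circ_world(d,red(d),.016,(288,210)))
print('fix scene',circ_world(s,blue(s),.008,(260,185)))
print('fix wrist',circ_world(w,blue(w),.012,(170,200)))
print('fix side',circ_world(d,blue(d),.008,(232,220)))
# gear by depth: height map
for n,f,c in (('scene',s,(362,168)),('side',d,(181,176))):
    m=np.zeros(f['range_z'].shape,bool)
    pts=[]
    for v in range(c[1]-20,c[1]+21):
        for u in range(c[0]-25,c[0]+26):
            if f['range_z'][v,u]>0:
                p=dep(f,u,v); 
                if p[2]>.007: pts.append(p); m[v,u]=1
    pts=np.array(pts); print(n,len(pts), pts.min(0).round(4),pts.max(0).round(4),np.median(pts,0).round(4), circ_world(f,m,.014,c) if m.sum()>20 else '')
for n,f,c in (('scene',s,(260,160)),('side',d,(230,200)),('wrist',w,(151,229))):
    pts=[]
    for v in range(c[1]-30,c[1]+31):
        for u in range(c[0]-30,c[0]+31):
            if f['range_z'][v,u]>0:
                p=dep(f,u,v)
                if .086<p[2]<.094: pts.append(p)
    pts=np.array(pts); print(n,'lugs',len(pts),pts.mean(0).round(4) if len(pts) else '',pts.min(0),pts.max(0))
E
python3 - <<'E'
import cv2
a=cv2.imread('pics/wrist0.png')
cv2.imwrite('pics/w0fix.png',cv2.resize(a[140:260,100:340],None,fx=3.3,fy=3.3,interpolation=2))
b=cv2.imread('pics/scene0.png')
cv2.imwrite('pics/s0gear.png',cv2.resize(b[140:260,220:400],None,fx=4,fy=4,interpolation=2))
E
```

```text
sp scene {'n': 45, 'pix': array([185.3, 166.9]), 'fit': array([ 0.4613, -0.2465]), 'R': np.float64(0.0257), 'rect': (461.6, -246.6, 48.3, 53.8)}
sp side {'n': 58, 'pix': array([235.1, 280.1]), 'fit': array([ 0.4515, -0.2543]), 'R': np.float64(0.0259), 'rect': (450.9, -255.0, 55.7, 48.9)}
cap scene {'n': 62, 'pix': array([249.8, 231.1]), 'fit': array([ 0.6872, -0.0678]), 'R': np.float64(0.0188), 'rect': (679.7, -67.4, 30.6, 46.3)}
cap wrist {'n': 129, 'pix': array([304.3, 222.2]), 'fit': array([ 0.6855, -0.0665]), 'R': np.float64(0.0231), 'rect': (685.7, -66.8, 48.1, 46.7)}
cap side {'n': 43, 'pix': array([287.2, 209.8]), 'fit': array([ 0.6782, -0.0789]), 'R': np.float64(0.0271), 'rect': (678.2, -77.7, 61.2, 44.9)}
fix scene {'n': 27, 'pix': array([272. , 177.2]), 'fit': array([ 0.4967, -0.0053]), 'R': np.float64(0.0149), 'rect': (497.1, -6.8, 45.2, 15.8)}
fix wrist {'n': 373, 'pix': array([167.1, 200.1]), 'fit': array([ 0.5294, -0.0395]), 'R': np.float64(0.0476), 'rect': (529.2, -40.0, 105.1, 108.1)}
fix side {'n': 104, 'pix': array([231.7, 221.1]), 'fit': array([ 0.5227, -0.0509]), 'R': np.float64(0.0508), 'rect': (523.3, -50.5, 110.0, 107.7)}
scene 232 [0.4326 0.2191 0.007 ] [0.4944 0.2794 0.016 ] [0.4655 0.2481 0.0127] {'n': 57, 'pix': array([361.6, 167.5]), 'fit': array([0.4656, 0.2479]), 'R': np.float64(0.0302), 'rect': (465.8, 247.5, 58.6, 65.8)}
side 146 [0.4285 0.2154 0.0075] [0.4899 0.2795 0.0163] [0.4577 0.243  0.0133] {'n': 43, 'pix': array([180.8, 174.4]), 'fit': array([0.458 , 0.2429]), 'R': np.float64(0.0316), 'rect': (458.4, 242.2, 62.2, 68.8)}
scene lugs 51 [ 0.5302 -0.0434  0.0904] [ 0.51548065 -0.05704736  0.08758938] [ 0.54201693 -0.03198826  0.09357735]
side lugs 46 [ 0.5249 -0.0457  0.0902] [ 0.51177217 -0.05848685  0.08631917] [ 0.53931439 -0.03590582  0.09256134]
wrist lugs 389 [ 0.5273 -0.0418  0.0906] [ 0.51199919 -0.05745211  0.08611453] [ 0.53999708 -0.0303008   0.093517  ]
```

View pics/w0fix.png

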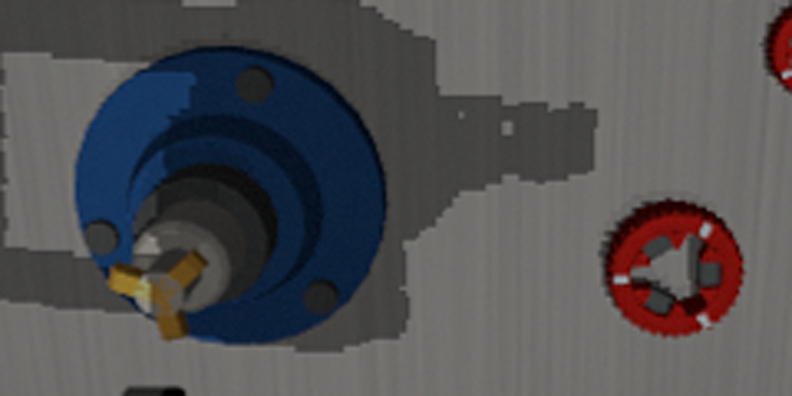

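View pics/s0gear.png

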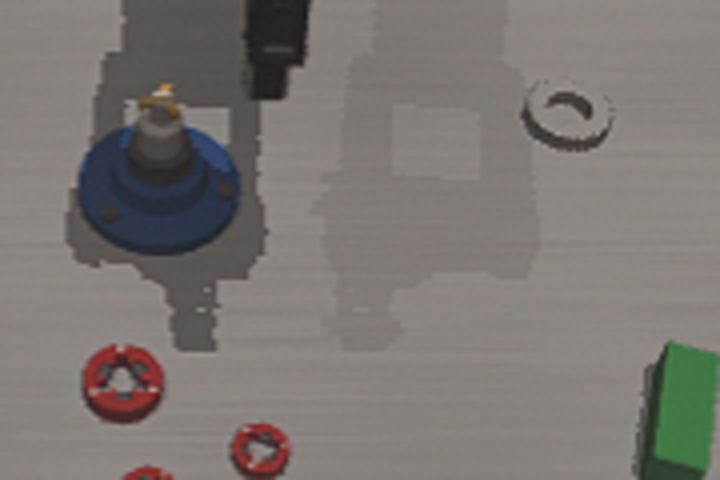

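Everything measured matches the sizes given: gear near (0.462,0.246), spacer (0.456,-0.250), cap (0.6855,-0.067), post (0.527,-0.043). I start with the gear by moving above it.

```bash
python3 -m inch '[{"fingers":0.6,"delta_pos":[0,4.9,-3.25],"twist":[0,0,0]},{"fingers":0.6,"delta_pos":[0,4.9,-3.25],"twist":[0,0,0]},{"fingers":0.6,"delta_pos":[0,4.9,-3.25],"twist":[0,0,0]},{"fingers":0.6,"delta_pos":[0,4.9,-3.25],"twist":[0,0,0]},{"fingers":0.6,"delta_pos":[0,4.9,-3.25],"twist":[0,0,0]}]'
python3 - <<'E'
from m import *
print(manip.state()['tool_pos'],manip.state()['gripper_width'])
f=grab('wrist','w1.png'); np.savez('pics/w1.npz',**f)
E
```

```text
time: 0.78
tool_pos: [0.4611, 0.2463, 0.231]
tool_rot: [0.707, 0.0, 0.707, -0.0]
contact_force: [0.8, 0.6, 0.2]
gripper_width: 0.803
[0.46106241 0.24630725 0.23104788] 0.802643300550015
```

View pics/w1.png

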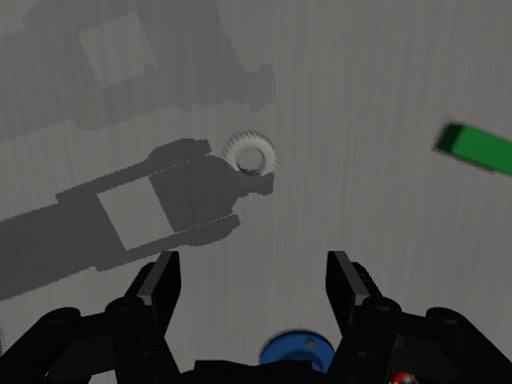

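The gear is at about (250,155), under the tool, with the finger tips at the bottom. I measure the gear and the tip height by depth.

```bash
cat >> m.py <<'E'
def cloud(f):
    K=f['K'];H,W=f['range_z'].shape
    v,u=np.mgrid[0:H,0:W];
    pix=np.stack([u,v],-1).reshape(-1,1,2).astype(np.float64)
    n=cv2.undistortPoints(pix,K,np.array([float(f['k1']),0,0,0])).reshape(H,W,2)
    z=f['range_z'].astype(float)
    c=np.dstack([n[...,0]*z,n[...,1]*z,z])
    P=np.array(f['pose']);return c@P[:3,:3].T+P[:3,3]
def fitc(P):
    A=np.c_[2*P,np.ones(len(P))];s=np.linalg.lstsq(A,(P**2).sum(1),rcond=None)[0]
    return s[:2],np.sqrt(s[2]+s[0]**2+s[1]**2)
E
python3 - <<'E'
from m import *
f=load('pics/w1.npz');C=cloud(f);ok=f['range_z']>0
z=C[...,2]
print('table',np.median(z[60:110,300:400]))
m=ok&(z>.007)&(z<.02);m[:, :200]=0;m[:,300:]=0;m[210:]=0
print('gear',circ_world(f,m,.014,(250,155)))
P=C[m];print(P.min(0),P.max(0),np.median(P,0), 'zmax95',np.percentile(P[:,2],[50,95]))
t=ok&(z>.18)&(z<.3);t[:240]=0
for a,b in((100,200),(310,400)):
    q=C[:,a:b][t[:,a:b]];print(q[:,2].min(),np.percentile(q[:,2],2),q[:,0].min(),q[:,0].max(),q[:,1].max(),q[:,1].min())
E
```

```text
table -0.00082537159288254
gear {'n': 189, 'pix': array([251.4, 162.2]), 'fit': array([0.4607, 0.2501]), 'R': np.float64(0.0292), 'rect': (460.6, 249.8, 59.4, 60.1)}
[0.4305284  0.21914032 0.00701684] [0.49056999 0.27972979 0.01573527] [0.46063291 0.25077332 0.0129343 ] zmax95 [0.0129343  0.01425422]
0.23692579215239015 0.24151824287991366 0.4099134582168926 0.4370159224387896 0.26402136489782463 0.23477521450942657
0.23657414947603564 0.24111178472675024 0.4871528996117997 0.5099672229605187 0.26413613590490675 0.23488714612374095
```

```bash
python3 -m inch '[{"fingers":0.6,"delta_pos":[6,0.12,0],"twist":[0,0,0]},{"fingers":0.6,"delta_pos":[6,0,0],"twist":[0,0,0]},{"fingers":0.6,"delta_pos":[6,0,0],"twist":[0,0,0]},{"fingers":0.6,"delta_pos":[3,0,0],"twist":[0,0,0]},{"fingers":0.6,"delta_pos":[1,0,0],"twist":[0,0,0]}]'
python3 -m inch '[{"fingers":0.6,"delta_pos":[0.7,0,0],"twist":[0,0,0]},{"fingers":0.6,"delta_pos":[0.5,0,0],"twist":[0,0,0]}]'
python3 -m inch '[{"fingers":-1,"delta_pos":[0,0,0],"twist":[0,0,0]},{"fingers":-1,"delta_pos":[0,0,0],"twist":[0,0,0]},{"fingers":-1,"delta_pos":[0,0,0],"twist":[0,0,0]}]'
```

```text
time: 1.45
tool_pos: [0.4605, 0.2453, 0.0086]
tool_rot: [0.705, -0.001, 0.709, -0.001]
contact_force: [0.9, -0.9, -0.7]
gripper_width: 0.802
time: 1.7
tool_pos: [0.4639, 0.2467, 0.0007]
tool_rot: [0.708, 0.0, 0.706, 0.0]
contact_force: [0.5, -0.6, 0.7]
gripper_width: 0.8
time: 2.08
tool_pos: [0.4637, 0.2467, 0.0008]
tool_rot: [0.708, 0.0, 0.706, 0.0]
contact_force: [0.2, -0.1, 6.4]
gripper_width: 0.642
```

```bash
python3 -m inch '[{"fingers":-1,"delta_pos":[0,0,0],"twist":[0,0,0]},{"fingers":-1,"delta_pos":[-1,0,0],"twist":[0,0,0]},{"fingers":-1,"delta_pos":[-2,0,0],"twist":[0,0,0]},{"fingers":-1,"delta_pos":[-3,0,0],"twist":[0,0,0]},{"fingers":-1,"delta_pos":[-4,0,0],"twist":[0,0,0]}]'
python3 - <<'E'
from m import *
f=grab('wrist','w2.png'); np.savez('pics/w2.npz',**f)
print(manip.state()['tool_pos'],manip.state()['gripper_width'],manip.state()['contact_force'])
E
```

```text
time: 2.7
tool_pos: [0.4609, 0.2456, 0.0987]
tool_rot: [0.706, -0.0, 0.708, -0.0]
contact_force: [0.7, -0.2, -1.5]
gripper_width: 0.64
[0.46496885 0.24720714 0.10579346] 0.6460135183102637 [3.78857789 1.89438224 2.09637281]
```

View pics/w2.png

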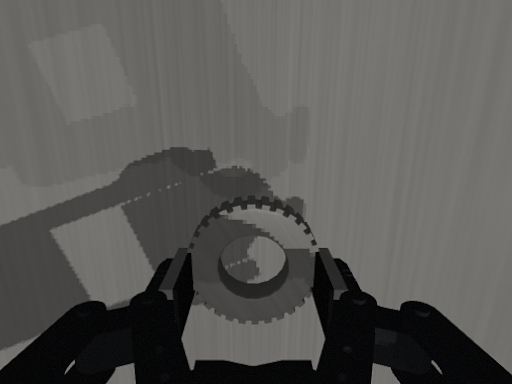

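The gear is held level between the pads, with its bore at about (254,262). I measure its offset from the tool after settling.

```bash
python3 -m inch '[{"fingers":-1,"delta_pos":[0,0,0],"twist":[0,0,0]},{"fingers":-1,"delta_pos":[0,0,0],"twist":[0,0,0]}]'
python3 - <<'E'
from m import *
f=grab('wrist','w3.png'); np.savez('pics/w3.npz',**f)
s=manip.state();t=s['tool_pos'];print(t,s['gripper_width'],s['contact_force'])
C=cloud(f);z=C[...,2];ok=f['range_z']>0
# bore: inner hole contour at gear top
g=(ok&(np.abs(z-t[2]-.014)<.006))
g[:, :185]=0;g[:,325:]=0;g[330:]=0
P=C[g];print('gear top z',np.median(P[:,2])-t[2],'ext',P.min(0)-t,P.max(0)-t, 'mid',(P.min(0)+P.max(0))/2-t)
h=(~g).astype(np.uint8)
cs,_=cv2.findContours(h,cv2.RETR_LIST,cv2.CHAIN_APPROX_NONE)
for k in cs:
    k=k[:,0,:].astype(float);m=k.mean(0)
    if len(k)>60 and np.hypot(*(m-(254,262)))<25:
        W=np.array([onz(f,u,v,t[2]+.014)[:2] for u,v in k]);c,R=fitc(W);print(len(k),m,c-t[:2],R)
# normal of top
A=np.c_[P[:,:2],np.ones(len(P))];co=np.linalg.lstsq(A,P[:,2],rcond=None)[0];print('tilt',co[:2])
# pads
q=ok&(z>t[2]+.018)&(z<t[2]+.05)
for a,b in((140,195),(312,370)):
    Q=C[:,a:b][q[:,a:b]];print('pad',np.percentile(Q-t,[1,99],axis=0))
E
```

```text
time: 3.0
tool_pos: [0.4611, 0.2457, 0.0973]
tool_rot: [0.706, -0.0, 0.708, -0.0]
contact_force: [0.0, -0.5, -2.0]
gripper_width: 0.644
[0.46090006 0.24560833 0.09700582] 0.6419927850627263 [ 0.10561869  0.75238136 -2.1282921 ]
gear top z 0.012409517865161701 ext [-0.02935478 -0.02717746  0.00800255] [0.03338748 0.03418825 0.01996166] mid [0.00201635 0.00350539 0.0139821 ]
188 [252.46276596 265.20744681] [0.0010784  0.00618059] 0.01430707042442369
521 [253.61228407 265.87715931] [0.00117643 0.00495898] 0.0301874489288846
tilt [-0.00094121 -0.00565075]
pad [[-0.03945382 -0.01007663  0.01843632]
 [-0.02601949  0.01388463  0.04982843]]
pad [[ 0.02829035 -0.00986893  0.01855291]
 [ 0.04174306  0.01401733  0.04980885]]
```

```bash
python3 -m inch '[{"fingers":-1,"delta_pos":[-4,-4,1],"twist":[0,0,0]},{"fingers":-1,"delta_pos":[-1,-6,1.4],"twist":[0,0,0]},{"fingers":-1,"delta_pos":[0,-6,1.4],"twist":[0,0,0]},{"fingers":-1,"delta_pos":[0,-6,1.4],"twist":[0,0,0]},{"fingers":-1,"delta_pos":[0,-4,1],"twist":[0,0,0]}]'
python3 -m inch '[{"fingers":-1,"delta_pos":[0,-2.2,0.4],"twist":[0,0,0]},{"fingers":-1,"delta_pos":[0,-1,0],"twist":[0,0,0]},{"fingers":-1,"delta_pos":[0,0,0],"twist":[0,0,0]},{"fingers":-1,"delta_pos":[0,0,0],"twist":[0,0,0]}]'
python3 - <<'E'
from m import *
s=manip.state();t=s['tool_pos'];print(t,s['gripper_width'],s['contact_force'])
for n in ('wrist','scene','side'):
    f=grab(n,n+'4.png'); np.savez(f'pics/{n}4.npz',**f)
a=cv2.imread('pics/scene4.png')[100:220,180:340];b=cv2.imread('pics/side4.png')[130:250,150:310]
cv2.imwrite('pics/c4.png',np.hstack([cv2.resize(x,None,fx=2.5,fy=2.5) for x in (a,b)]))
E
```

```text
time: 3.68
tool_pos: [0.5237, -0.0161, 0.1474]
tool_rot: [0.706, 0.001, 0.708, -0.001]
contact_force: [0.1, 0.6, -2.8]
gripper_width: 0.642
time: 4.18
tool_pos: [0.5281, -0.0448, 0.1488]
tool_rot: [0.707, -0.0, 0.707, 0.001]
contact_force: [-0.9, -0.1, -1.8]
gripper_width: 0.643
[ 0.52807887 -0.04482735  0.14878884] 0.6427484648978838 [-0.87323872 -0.06952431 -1.80839574]
```

View pics/wrist4.png

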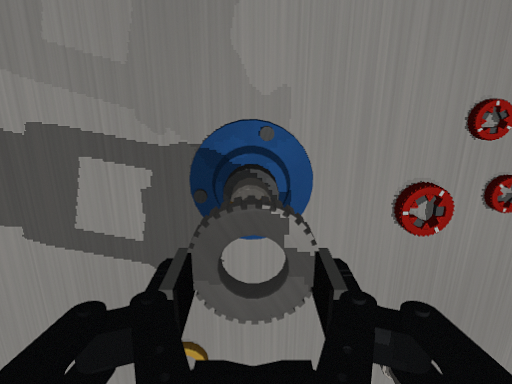

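View pics/c4.png

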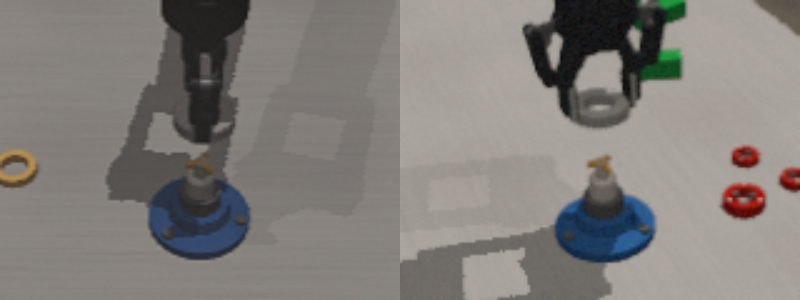

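```bash
python3 - <<'E'
from m import *
from scipy.optimize import least_squares
for n in ('scene4','side4','wrist0','scene0','side0'):
    f=load(f'pics/{n}.npz');C=cloud(f);z=C[...,2];ok=f['range_z']>0
    near=ok&(np.hypot(C[...,0]-.527,C[...,1]+.044)<.045)
    def cyl(lo,hi,R,c0):
        P=C[near&(z>lo)&(z<hi)]
        r=least_squares(lambda p:np.hypot(P[:,0]-p[0],P[:,1]-p[1])-R,c0,loss='soft_l1',f_scale=.001)
        return r.x.round(4),len(P),np.sqrt((r.fun**2).mean()).round(4)
    print(n,'post cyl',cyl(.053,.070,.015,(.527,-.044)),'seat cyl',cyl(.034,.046,.022,(.527,-.044)),'base68',cyl(.019,.027,.034,(.527,-.044)))
    L=C[near&(z>.0865)&(z<.096)]; print('  lugs',len(L),np.median(L[:,2]))
    if n.endswith('4'):
        G=C[near&(z>.147)&(z<.159)];print('  gear side',cyl(.148,.160,.030,(.527,-.044)),'ext',G.min(0).round(4),G.max(0).round(4))
E
```

```text
scene4 post cyl (array([ 0.5274, -0.0427]), 56, np.float64(0.0018)) seat cyl (array([ 0.5273, -0.0427]), 49, np.float64(0.0009)) base68 (array([ 0.5251, -0.0429]), 77, np.float64(0.0028))
  lugs 49 0.09105908432925658
  gear side (array([ 0.5303, -0.0417]), 90, np.float64(0.0048)) ext [ 0.5108 -0.07    0.1476] [ 0.5654 -0.0123  0.1589]
side4 post cyl (array([ 0.5267, -0.043 ]), 59, np.float64(0.0011)) seat cyl (array([ 0.5267, -0.0432]), 55, np.float64(0.001)) base68 (array([ 0.528 , -0.0407]), 76, np.float64(0.0016))
  lugs 43 0.09084357051245928
  gear side (array([ 0.5277, -0.0432]), 143, np.float64(0.0073)) ext [ 0.4944 -0.0735  0.1475] [ 0.5614 -0.0233  0.159 ]
wrist0 post cyl (array([ 0.5266, -0.0429]), 208, np.float64(0.0004)) seat cyl (array([ 0.5267, -0.0429]), 163, np.float64(0.0003)) base68 (array([ 0.5252, -0.0449]), 304, np.float64(0.0012))
  lugs 386 0.09095218090542789
scene0 post cyl (array([ 0.5275, -0.0428]), 54, np.float64(0.0013)) seat cyl (array([ 0.5275, -0.0428]), 48, np.float64(0.0009)) base68 (array([ 0.5254, -0.0432]), 84, np.float64(0.0033))
  lugs 51 0.09060858320143572
side0 post cyl (array([ 0.5266, -0.043 ]), 59, np.float64(0.0009)) seat cyl (array([ 0.5265, -0.0427]), 62, np.float64(0.001)) base68 (array([ 0.5277, -0.0408]), 80, np.float64(0.0019))
  lugs 44 0.09086952747763244
```

```bash
python3 - <<'E'
from m import *
from scipy.optimize import least_squares
for n,t in (('wrist3',np.array([.4609,.2456,.0970])),('wrist4',np.array([.5281,-.0448,.1488]))):
    f=load(f'pics/{n.replace("wrist3","w3")}.npz');C=cloud(f);z=C[...,2];ok=f['range_z']>0
    m=ok&(z>t[2]-.002)&(z<t[2]+.0115)&(np.hypot(C[...,0]-t[0],C[...,1]-t[1]-.003)<.022)
    P=C[m];
    r=least_squares(lambda p:np.hypot(P[:,0]-p[0],P[:,1]-p[1])-.0157,t[:2],loss='soft_l1',f_scale=.0007)
    print(n,'bore',len(P),r.x-t[:2],np.median(abs(r.fun)))
    Q=C[ok&(abs(z-t[2]-.0127)<.004)&(np.hypot(C[...,0]-t[0],C[...,1]-t[1]-.003)<.036)]
    print(' top z',np.median(Q[:,2])-t[2])
# bore of side view, gear top ellipse in 'side4' via depth
for n in ('side4','scene4'):
    f=load(f'pics/{n}.npz');C=cloud(f);z=C[...,2];ok=f['range_z']>0
    P=C[ok&(z>.1605)&(z<.166)&(np.hypot(C[...,0]-.528,C[...,1]+.042)<.034)]
    print(n,len(P),P.min(0),P.max(0),np.median(P[:,2]))
    P=C[ok&(z>.150)&(z<.160)&(np.hypot(C[...,0]-.528,C[...,1]+.042)<.034)&(C[...,1]<-.055 if n=='side4' else C[...,0]>.54)]
    r=least_squares(lambda p:np.hypot(P[:,0]-p[0],P[:,1]-p[1])-.0295,(.528,-.043),loss='soft_l1',f_scale=.0007)
    print('  outer',len(P),r.x,np.median(abs(r.fun)))
E
```

```text
wrist3 bore 1199 [0.00104323 0.00346608] 0.00022478268695062809
 top z 0.01241371527683613
wrist4 bore 1446 [0.00077414 0.00338383] 0.0002921580674970503
 top z 0.012088094950107209
side4 161 [ 0.49831804 -0.07255961  0.16053526] [ 0.55952163 -0.01396033  0.16556161] 0.16196327540021582
  outer 70 [ 0.52896106 -0.04258286] 0.0008657994076056701
scene4 113 [ 0.50721072 -0.06990606  0.16050186] [ 0.56034211 -0.01292497  0.16345223] 0.1616324102324066
  outer 51 [ 0.5299499  -0.04164489] 0.0007543408679013507
```

Post and gear agree between the three cameras, and the gear needs to shift by about -2.3 mm in x and -1.0 mm in y. I shift and lower to just over the lugs, then check.

```bash
python3 -m inch '[{"fingers":-1,"delta_pos":[2,-0.1,-0.23],"twist":[0,0,0]},{"fingers":-1,"delta_pos":[2,0,0],"twist":[0,0,0]},{"fingers":-1,"delta_pos":[0.7,0,0],"twist":[0,0,0]},{"fingers":-1,"delta_pos":[0,0,0],"twist":[0,0,0]},{"fingers":-1,"delta_pos":[0,0,0],"twist":[0,0,0]}]'
python3 - <<'E'
from m import *
from scipy.optimize import least_squares
s=manip.state();t=s['tool_pos'];print(t,s['contact_force'])
f=grab('wrist','wrist5.png');C=cloud(f);z=C[...,2];ok=f['range_z']>0
m=ok&(z>t[2]+.002)&(z<t[2]+.0115)&(np.hypot(C[...,0]-t[0],C[...,1]-t[1]-.003)<.022)
P=C[m]
r=least_squares(lambda p:np.hypot(P[:,0]-p[0],P[:,1]-p[1])-.0157,t[:2],loss='soft_l1',f_scale=.0007)
print('bore',len(P),r.x,r.x-t[:2])
E
```

```text
time: 4.95
tool_pos: [0.5267, -0.0469, 0.1028]
tool_rot: [0.707, -0.0, 0.707, -0.0]
contact_force: [2.0, 0.2, -1.5]
gripper_width: 0.644
[ 0.52668687 -0.04693075  0.10283405] [ 2.01403059  0.23774057 -1.53514958]
bore 1279 [ 0.52748444 -0.04351266] [0.00079757 0.00341809]
```

View pics/wrist5.png

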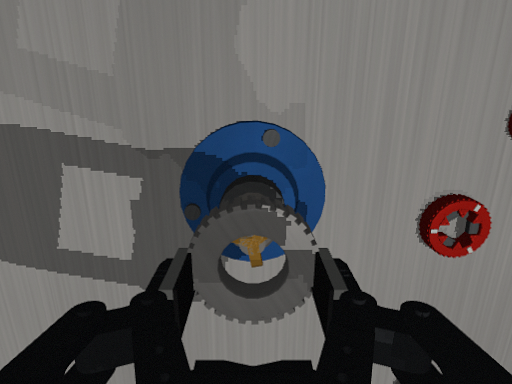

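```bash
python3 -m inch '[{"fingers":-1,"delta_pos":[0.4,0.06,-0.08],"twist":[0,0,0]},{"fingers":-1,"delta_pos":[0.4,0,0],"twist":[0,0,0]},{"fingers":-1,"delta_pos":[0.4,0,0],"twist":[0,0,0]},{"fingers":-1,"delta_pos":[0.4,0,0],"twist":[0,0,0]},{"fingers":-1,"delta_pos":[0.2,0,0],"twist":[0,0,0]}]'
```

```text
time: 5.62
tool_pos: [0.5256, -0.0461, 0.0841]
tool_rot: [0.707, 0.0, 0.707, 0.0]
contact_force: [0.6, 0.7, -2.0]
gripper_width: 0.641
```

Past the lugs with no contact. Next comes the post's chamfer at 73 mm.

```bash
python3 -m inch '[{"fingers":-1,"delta_pos":[0.4,0,0],"twist":[0,0,0]},{"fingers":-1,"delta_pos":[0.4,0,0],"twist":[0,0,0]},{"fingers":-1,"delta_pos":[0.4,0,0],"twist":[0,0,0]},{"fingers":-1,"delta_pos":[0.2,0,0],"twist":[0,0,0]}]'
python3 -m inch '[{"fingers":-1,"delta_pos":[0.4,0,0],"twist":[0,0,0]},{"fingers":-1,"delta_pos":[0.4,0,0],"twist":[0,0,0]},{"fingers":-1,"delta_pos":[0.4,0,0],"twist":[0,0,0]},{"fingers":-1,"delta_pos":[0.2,0,0],"twist":[0,0,0]}]'
```

```text
time: 6.12
tool_pos: [0.5254, -0.0462, 0.07]
tool_rot: [0.707, 0.0, 0.707, 0.0]
contact_force: [1.4, 0.2, -2.0]
gripper_width: 0.641
time: 6.62
tool_pos: [0.5255, -0.0461, 0.0561]
tool_rot: [0.707, 0.0, 0.707, 0.0]
contact_force: [1.9, 0.2, -1.0]
gripper_width: 0.641
```

```bash
python3 -m inch '[{"fingers":-1,"delta_pos":[0.3,0,0],"twist":[0,0,0]},{"fingers":-1,"delta_pos":[0.15,0,0],"twist":[0,0,0]},{"fingers":-1,"delta_pos":[0,0,0],"twist":[0,0,0]}]'
python3 -m inch '[{"fingers":-1,"delta_pos":[0.1,0,0],"twist":[0,0,0]},{"fingers":-1,"delta_pos":[0,0,0],"twist":[0,0,0]}]'
```

```text
time: 7.0
tool_pos: [0.5255, -0.0462, 0.0517]
tool_rot: [0.707, 0.0, 0.707, 0.0]
contact_force: [3.0, 1.3, -3.5]
gripper_width: 0.642
time: 7.25
tool_pos: [0.5255, -0.0462, 0.0509]
tool_rot: [0.707, 0.0, 0.707, -0.0]
contact_force: [1.4, 1.3, -1.5]
gripper_width: 0.643
```

```bash
python3 -m inch '[{"fingers":-1,"delta_pos":[0.1,0,0],"twist":[0,0,0]},{"fingers":-1,"delta_pos":[0,0,0],"twist":[0,0,0]}]'
python3 - <<'E'
from m import *
f=grab('side','side6.png');C=cloud(f);z=C[...,2]
print(manip.state()['contact_force'])
P=C[(f['range_z']>0)&(np.hypot(C[...,0]-.527,C[...,1]+.043)<.035)&(z>.055)&(z<.069)];print(np.percentile(P[:,2],[10,50,90,98]))
a=f['pixels'][150:270,150:310];cv2.imwrite('pics/c6.png',cv2.resize(a,None,fx=4,fy=4))
E
```

```text
time: 7.5
tool_pos: [0.5256, -0.0462, 0.0508]
tool_rot: [0.707, -0.0, 0.707, 0.0]
contact_force: [-2.2, 1.8, 6.2]
gripper_width: 0.642
[-0.68452644  1.61440689  5.76536268]
[0.0584938  0.06324575 0.0653557  0.06768746]
```

View pics/c6.png

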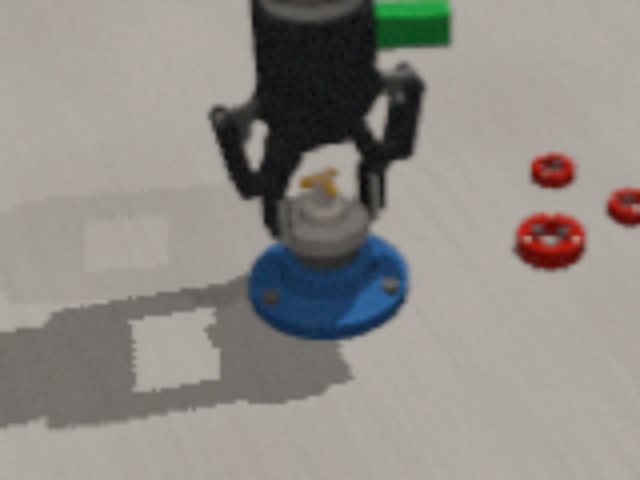

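The gear rests on the seat with about 8 N. I release it and lift.

```bash
python3 -m inch '[{"fingers":0.7,"delta_pos":[0,0,0],"twist":[0,0,0]},{"fingers":0.7,"delta_pos":[0,0,0],"twist":[0,0,0]},{"fingers":0.7,"delta_pos":[0,0,0],"twist":[0,0,0]},{"fingers":0.7,"delta_pos":[-1,0,0],"twist":[0,0,0]},{"fingers":0.7,"delta_pos":[-3,0,0],"twist":[0,0,0]}]'
python3 -m inch '[{"fingers":0.7,"delta_pos":[-5,0,0],"twist":[0,0,0]},{"fingers":0.7,"delta_pos":[-5,0,0],"twist":[0,0,0]},{"fingers":0.7,"delta_pos":[-3,-4,-1.0],"twist":[0,0,0]},{"fingers":0.7,"delta_pos":[0,-2,-1],"twist":[0,0,0]},{"fingers":0.7,"delta_pos":[0,0,0],"twist":[0,0,0]}]'
python3 - <<'E'
from m import *
s=manip.state();t=s['tool_pos'];print(t,s['contact_force'])
f=grab('wrist','wrist7.png'); np.savez('pics/wrist7.npz',**f)
f=grab('side','side7.png'); np.savez('pics/side7.npz',**f)
E
```

```text
time: 8.18
tool_pos: [0.5239, -0.0459, 0.0888]
tool_rot: [0.706, 0.0, 0.709, 0.0]
contact_force: [0.6, -0.6, -0.1]
gripper_width: 0.847
time: 8.8
tool_pos: [0.5053, -0.1072, 0.221]
tool_rot: [0.708, 0.001, 0.707, -0.001]
contact_force: [-0.5, -0.7, -0.2]
gripper_width: 0.851
[ 0.50529656 -0.10721736  0.22104951] [-0.52884265 -0.70366643 -0.16087666]
```

View pics/wrist7.png

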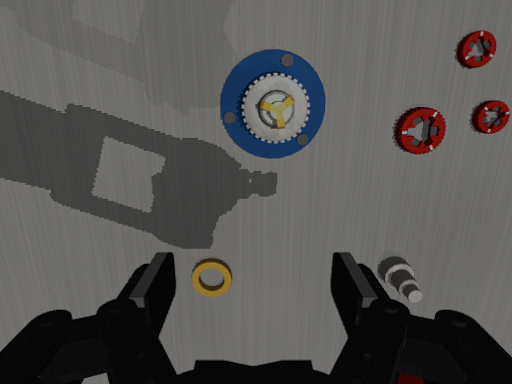

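View pics/side7.png

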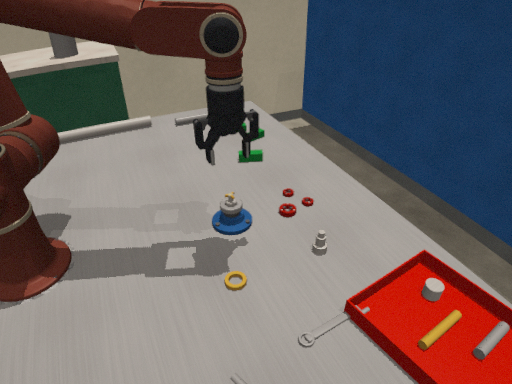

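The gear sits flat on the seat (wrist view, 275,107), the yellow lugs are at (277,108), the spacer is at (211,278) and the cap at (420,130). I measure all of these from this frame.

```bash
cat > ang.py <<'E'
from m import *
def ang(P,c,rmin,rmax):
    d=P-c;r=np.hypot(*d.T);k=(r>rmin)&(r<rmax);th=np.arctan2(d[k,1],d[k,0])
    a=np.exp(3j*th).mean();return np.degrees(np.angle(a))/3,abs(a),k.sum()
E
python3 - <<'E'
from ang import *
from scipy.optimize import least_squares
f=load('pics/wrist7.npz');C=cloud(f);z=C[...,2];ok=f['range_z']>0
g=ok&(np.hypot(C[...,0]-.527,C[...,1]+.043)<.036)
P=C[g&(z>.058)&(z<.068)];print('gear top z',np.median(P[:,2]),'ext mid',(P.min(0)+P.max(0))/2)
A=np.c_[P[:,:2],np.ones(len(P))];print('tilt',np.linalg.lstsq(A,P[:,2],rcond=None)[0][:2])
L=C[g&(z>.0885)&(z<.096)];print('lugs',len(L),np.median(L[:,2]))
# lug centre: fit outer radius pts? use post centre
for c in ((.5266,-.0429),(.527,-.0435),(.526,-.0425)): print(' lug ang',ang(L[:,:2],np.array(c),.008,.017))
def res(p):
    d=L[:,:2]-p[:2];th=np.arctan2(d[:,1],d[:,0]);k=np.round((th-p[2])/(2*np.pi/3));a=p[2]+k*2*np.pi/3
    perp=-d[:,0]*np.sin(a)+d[:,1]*np.cos(a);return np.maximum(abs(perp)-.0025,0)
# spacer
print('spacer',circ_world(f,yel(f)&(np.arange(384)[:,None]>200),.012,(211,278)))
h=C[ok&(z>.008)&(z<.016)&(np.hypot(C[...,0]-.458,C[...,1]+.25)<.04)];print(' ext',(h.min(0)+h.max(0))/2,np.median(h[:,2]),h.max(0)-h.min(0))
# cap
print('cap',circ_world(f,red(f),.016,(420,130)))
px=f['pixels'].astype(int);w=(px.min(2)>150);
W=C[w&ok&(np.hypot(C[...,0]-.6855,C[...,1]+.067)<.03)&(z>.008)];print('white',len(W))
h=C[ok&(z>.011)&(z<.02)&(np.hypot(C[...,0]-.6855,C[...,1]+.067)<.035)];c=((h.min(0)+h.max(0))/2)[:2];print(' cap ext mid',c,h.max(0)-h.min(0))
print(' slot ang',ang(W[:,:2],c,.012,.03))
a=f['pixels'][40:160,215:305];b=f['pixels'][90:170,380:460]
cv2.imwrite('pics/z7.png',np.hstack([cv2.resize(a,(450,600),interpolation=2)[:480],cv2.resize(b,(350,480),interpolation=2)[:,:350]]))
E
```

```text
gear top z 0.06300833617611426 ext mid [ 0.52643651 -0.04276949  0.06259533]
tilt [ 0.00077742 -0.0005688 ]
lugs 479 0.0911271560284791
 lug ang (np.float64(40.45287734256683), np.float64(0.874279168274754), np.int64(209))
 lug ang (np.float64(40.752839932655725), np.float64(0.8583743609761966), np.int64(209))
 lug ang (np.float64(40.593461803988305), np.float64(0.8659749731658648), np.int64(211))
spacer {'n': 109, 'pix': array([211.6, 278.5]), 'fit': array([ 0.4556, -0.2462]), 'R': np.float64(0.0244), 'rect': (455.7, -246.2, 49.0, 48.2)}
 ext [ 0.45489291 -0.24758199  0.01047007] 0.010903555566576878 [0.04909315 0.048557   0.00491573]
cap {'n': 170, 'pix': array([421.5, 131.2]), 'fit': array([ 0.6845, -0.0671]), 'R': np.float64(0.0231), 'rect': (684.5, -67.0, 47.7, 48.5)}
white 0
 cap ext mid [ 0.68572523 -0.06813227] [0.04956626 0.04819352 0.0067719 ]
 slot ang (np.float64(nan), np.float64(nan), np.int64(0))ang.py:4: RuntimeWarning: Mean of empty slice.
  a=np.exp(3j*th).mean();return np.degrees(np.angle(a))/3,abs(a),k.sum()
  ret = ret.dtype.type(ret / rcount)
```

View pics/z7.png

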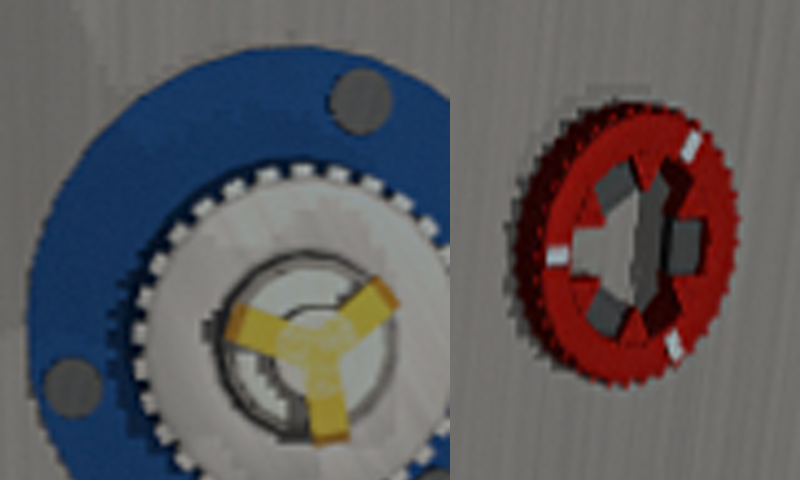

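The lugs point at 40.5° (mod 120) and the cap's slots at roughly 60°. I go for the spacer at (0.4555,-0.247).

```bash
python3 -m inch '[{"fingers":0.5,"delta_pos":[0,-5,-2],"twist":[0,0,0]},{"fingers":0.5,"delta_pos":[3,-4,-1.5],"twist":[0,0,0]},{"fingers":0.5,"delta_pos":[4,-3,-1],"twist":[0,0,0]},{"fingers":0.5,"delta_pos":[4,-2,-0.5],"twist":[0,0,0]},{"fingers":0.5,"delta_pos":[1,0,0],"twist":[0,0,0]}]'
python3 -m inch '[{"fingers":0.5,"delta_pos":[0,0,0],"twist":[0,0,0]}]'
python3 - <<'E'
from m import *
s=manip.state();t=s['tool_pos'];print(t)
f=grab('wrist','wrist8.png')
m=yel(f)
print('spacer',circ_world(f,m,.012,(255,220)))
C=cloud(f);z=C[...,2];h=C[(f['range_z']>0)&(z>.008)&(z<.016)&(np.hypot(C[...,0]-.4555,C[...,1]+.247)<.04)];print(' ext',(h.min(0)+h.max(0))/2,h.max(0)-h.min(0))
E
```

```text
time: 9.52
tool_pos: [0.4534, -0.2449, 0.0961]
tool_rot: [0.705, 0.002, 0.709, 0.001]
contact_force: [0.3, 1.0, 0.6]
gripper_width: 0.752
time: 9.65
tool_pos: [0.4555, -0.2451, 0.0993]
tool_rot: [0.707, 0.0, 0.708, 0.001]
contact_force: [0.1, -0.4, 0.2]
gripper_width: 0.749
[ 0.4554527  -0.24508129  0.0992602 ]
spacer {'n': 183, 'pix': array([251.5, 205.6]), 'fit': array([ 0.4552, -0.2474]), 'R': np.float64(0.0242), 'rect': (455.1, -247.5, 49.2, 48.3)}
 ext [ 0.45460255 -0.24825073  0.01053539] [0.04906886 0.04926283 0.00506892]
```

View pics/wrist8.png

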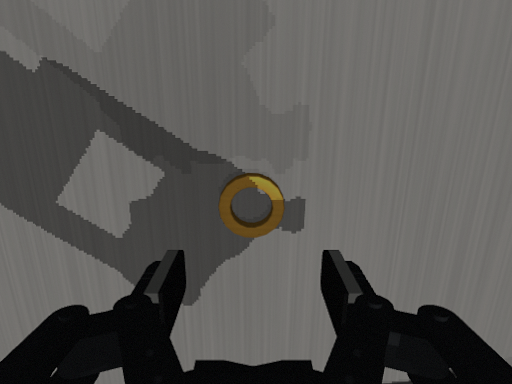

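The spacer is at (251,205), 2.3 mm off in y. I correct that and descend.

```bash
python3 -m inch '[{"fingers":0.5,"delta_pos":[3,-0.23,0],"twist":[0,0,0]},{"fingers":0.5,"delta_pos":[3.5,0,0],"twist":[0,0,0]},{"fingers":0.5,"delta_pos":[1.8,0,0],"twist":[0,0,0]},{"fingers":0.5,"delta_pos":[0.7,0,0],"twist":[0,0,0]},{"fingers":0.5,"delta_pos":[0.3,0,0],"twist":[0,0,0]}]'
python3 -m inch '[{"fingers":0.5,"delta_pos":[0.1,0,0],"twist":[0,0,0]},{"fingers":-1,"delta_pos":[0,0,0],"twist":[0,0,0]},{"fingers":-1,"delta_pos":[0,0,0],"twist":[0,0,0]},{"fingers":-1,"delta_pos":[0,0,0],"twist":[0,0,0]},{"fingers":-1,"delta_pos":[0,0,0],"twist":[0,0,0]}]'
```

```text
time: 10.32
tool_pos: [0.4563, -0.2489, 0.0077]
tool_rot: [0.708, -0.0, 0.707, -0.0]
contact_force: [-0.2, 0.0, -0.5]
gripper_width: 0.75
time: 10.95
tool_pos: [0.4562, -0.2491, 0.0073]
tool_rot: [0.708, -0.0, 0.707, -0.0]
contact_force: [-0.6, 1.1, 5.7]
gripper_width: 0.531
```

```bash
python3 -m inch '[{"fingers":-1,"delta_pos":[-1,0,0],"twist":[0,0,0]},{"fingers":-1,"delta_pos":[-3,0,0],"twist":[0,0,0]},{"fingers":-1,"delta_pos":[-5,2,1],"twist":[0,0,0]},{"fingers":-1,"delta_pos":[-4,5,2],"twist":[0,0,0]},{"fingers":-1,"delta_pos":[0,5,2],"twist":[0,0,0]}]'
python3 -m inch '[{"fingers":-1,"delta_pos":[0,5,1.2],"twist":[0,0,0]},{"fingers":-1,"delta_pos":[0,2.5,0.6],"twist":[0,0,0]},{"fingers":-1,"delta_pos":[0,1,0.3],"twist":[0,0,0]},{"fingers":-1,"delta_pos":[0,0,0],"twist":[0,0,0]},{"fingers":-1,"delta_pos":[0,0,0],"twist":[0,0,0]}]'
cat > bore.py <<'E'
from m import *
from scipy.optimize import least_squares
def bore(f,t,h,R=.0157,lo=.002,zoff=0):
    C=cloud(f);z=C[...,2];ok=f['range_z']>0
    m=ok&(z>t[2]+zoff+lo)&(z<t[2]+zoff+h-.0035)&(np.hypot(C[...,0]-t[0],C[...,1]-t[1]-.002)<R+.006)
    P=C[m];r=least_squares(lambda p:np.hypot(P[:,0]-p[0],P[:,1]-p[1])-R,t[:2],loss='soft_l1',f_scale=.0007)
    return r.x,len(P),np.median(abs(r.fun))
E
python3 - <<'E'
from bore import *
s=manip.state();t=s['tool_pos'];print(t,s['contact_force'],s['gripper_width'])
for n in ('wrist','side','scene'):
    f=grab(n,n+'9.png');np.savez(f'pics/{n}9.npz',**f)
    C=cloud(f);z=C[...,2];y=yel(f)&(f['range_z']>0)&(abs(z-t[2])<.03)&(np.hypot(C[...,0]-t[0],C[...,1]-t[1])<.04)
    P=C[y];print(n,len(P),P.min(0),P.max(0),'top',np.percentile(P[:,2],[2,50,90,98]))
    if n=='wrist':
        for zo in (-.007,-.004,0):print(bore(f,t,.012,zoff=zo))
E
```

```text
time: 11.58
tool_pos: [0.507, -0.1322, 0.1384]
tool_rot: [0.71, -0.001, 0.704, -0.002]
contact_force: [0.9, 0.3, -1.2]
gripper_width: 0.531
time: 12.2
tool_pos: [0.5249, -0.0479, 0.1331]
tool_rot: [0.707, 0.0, 0.707, -0.001]
contact_force: [-1.2, -0.6, -0.5]
gripper_width: 0.532
[ 0.5248586  -0.04788364  0.13308199] [-1.19807828 -0.6493301  -0.52673332] 0.531620219806314
wrist 4390 [ 0.50296965 -0.07136865  0.12544279] [ 0.54895857 -0.02221485  0.13865248] top [0.13364173 0.13659682 0.13739774 0.13785021]
(array([ 0.52569495, -0.04705687]), 512, np.float64(0.00020493478191695256))
(array([ 0.52517322, -0.04623082]), 3069, np.float64(0.0026892869918851182))
(array([ 0.5248506, -0.0455796]), 2906, np.float64(0.0031403789165137634))
side 179 [ 0.50041125 -0.07496539  0.12614127] [ 0.54814078 -0.027535    0.15417948] top [0.1266903  0.13538427 0.13781519 0.14501686]
scene 93 [ 0.50947866 -0.06984469  0.12664169] [ 0.55663503 -0.02319517  0.14955348] top [0.12748475 0.13622649 0.13777803 0.1414691 ]
```

View pics/wrist9.png

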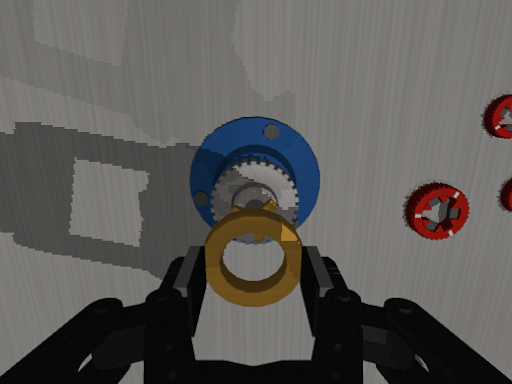

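View pics/side9.png

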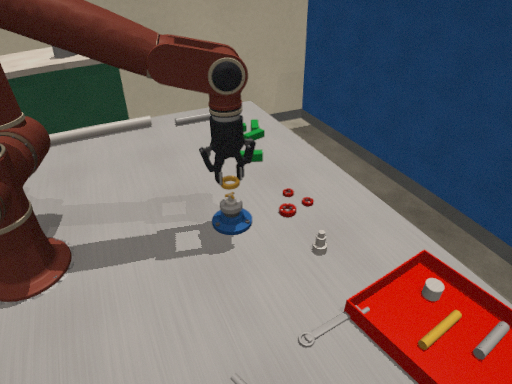

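The spacer is held level, its bore at (252,255), with the bottom 7.5 mm below the TCP. It needs +0.9 mm x and +4.2 mm y to centre.

```bash
python3 -m inch '[{"fingers":-1,"delta_pos":[1,0.42,0.09],"twist":[0,0,0]},{"fingers":-1,"delta_pos":[1,0,0],"twist":[0,0,0]},{"fingers":-1,"delta_pos":[0.6,0,0],"twist":[0,0,0]},{"fingers":-1,"delta_pos":[0,0,0],"twist":[0,0,0]},{"fingers":-1,"delta_pos":[0,0,0],"twist":[0,0,0]}]'
python3 - <<'E'
from bore import *
s=manip.state();t=s['tool_pos'];print(t,s['contact_force'],s['gripper_width'])
f=grab('wrist','wrist10.png');print(bore(f,t,.012,zoff=-.0075))
E
```

```text
time: 12.98
tool_pos: [0.5261, -0.0427, 0.1072]
tool_rot: [0.707, -0.0, 0.707, -0.0]
contact_force: [-0.3, -0.1, -0.9]
gripper_width: 0.537
[ 0.52609081 -0.04273714  0.10722627] [-0.34527151 -0.12050413 -0.94677541] 0.5370127909720427
(array([ 0.526912  , -0.04192342]), 503, np.float64(0.00018376682955767443))
```

```bash
python3 -m inch '[{"fingers":-1,"delta_pos":[0.4,-0.1,-0.03],"twist":[0,0,0]},{"fingers":-1,"delta_pos":[0.4,0,0],"twist":[0,0,0]},{"fingers":-1,"delta_pos":[0.4,0,0],"twist":[0,0,0]},{"fingers":-1,"delta_pos":[0.4,0,0],"twist":[0,0,0]},{"fingers":-1,"delta_pos":[0.3,0,0],"twist":[0,0,0]}]'
python3 -m inch '[{"fingers":-1,"delta_pos":[0.3,0,0],"twist":[0,0,0]},{"fingers":-1,"delta_pos":[0.3,0,0],"twist":[0,0,0]},{"fingers":-1,"delta_pos":[0.3,0,0],"twist":[0,0,0]},{"fingers":-1,"delta_pos":[0,0,0],"twist":[0,0,0]}]'
```

```text
time: 13.65
tool_pos: [0.5257, -0.0436, 0.0878]
tool_rot: [0.707, 0.0, 0.707, 0.0]
contact_force: [0.6, 0.7, -0.9]
gripper_width: 0.531
time: 14.15
tool_pos: [0.5253, -0.0437, 0.0787]
tool_rot: [0.707, 0.0, 0.707, 0.0]
contact_force: [0.5, 0.5, 0.0]
gripper_width: 0.529
```

```bash
python3 -m inch '[{"fingers":-1,"delta_pos":[0.25,0,0],"twist":[0,0,0]},{"fingers":-1,"delta_pos":[0.25,0,0],"twist":[0,0,0]},{"fingers":-1,"delta_pos":[0,0,0],"twist":[0,0,0]}]'
python3 -m inch '[{"fingers":-1,"delta_pos":[0.15,0,0],"twist":[0,0,0]},{"fingers":-1,"delta_pos":[0,0,0],"twist":[0,0,0]}]'
```

```text
time: 14.52
tool_pos: [0.5256, -0.0436, 0.0739]
tool_rot: [0.707, 0.0, 0.707, 0.0]
contact_force: [-0.6, -0.4, -1.8]
gripper_width: 0.531
time: 14.78
tool_pos: [0.5256, -0.0437, 0.0725]
tool_rot: [0.707, 0.0, 0.707, 0.0]
contact_force: [0.7, 0.3, -1.8]
gripper_width: 0.531
```

```bash
python3 -m inch '[{"fingers":-1,"delta_pos":[0.1,0,0],"twist":[0,0,0]},{"fingers":-1,"delta_pos":[0,0,0],"twist":[0,0,0]}]'
python3 -m inch '[{"fingers":-1,"delta_pos":[0.08,0,0],"twist":[0,0,0]},{"fingers":-1,"delta_pos":[0,0,0],"twist":[0,0,0]}]'
```

```text
time: 15.02
tool_pos: [0.5257, -0.0437, 0.0716]
tool_rot: [0.707, 0.0, 0.707, 0.0]
contact_force: [0.8, 0.0, -1.0]
gripper_width: 0.533
time: 15.28
tool_pos: [0.5258, -0.0437, 0.0714]
tool_rot: [0.707, -0.0, 0.707, -0.0]
contact_force: [-1.8, 0.0, 3.9]
gripper_width: 0.53
```

Seated on the gear with a light contact (about 5 N). I release, lift and go over the cap.

```bash
python3 -m inch '[{"fingers":0.5,"delta_pos":[0,0,0],"twist":[0,0,0]},{"fingers":0.5,"delta_pos":[0,0,0],"twist":[0,0,0]},{"fingers":0.5,"delta_pos":[0,0,0],"twist":[0,0,0]},{"fingers":0.5,"delta_pos":[-1.5,0,0],"twist":[0,0,0]},{"fingers":0.5,"delta_pos":[-4,0,0],"twist":[0,0,0]}]'
python3 -m inch '[{"fingers":0.5,"delta_pos":[-4,-0.5,2],"twist":[0,0,0]},{"fingers":0.5,"delta_pos":[-1,-0.5,5],"twist":[0,0,0]},{"fingers":0.5,"delta_pos":[0,-0.5,5],"twist":[0,0,0]},{"fingers":0.5,"delta_pos":[0,-0.5,3],"twist":[0,0,0]},{"fingers":0.5,"delta_pos":[0,-0.3,1],"twist":[0,0,0]}]'
python3 -m inch '[{"fingers":0.5,"delta_pos":[0,0,0],"twist":[0,0,0]}]'
python3 - <<'E'
from m import *
s=manip.state();t=s['tool_pos'];print(t,s['contact_force'],s['joint_pos'])
f=grab('wrist','wrist11.png'); np.savez('pics/wrist11.npz',**f)
f=grab('side','side11.png'); np.savez('pics/side11.npz',**f)
C=cloud(f);z=C[...,2];P=C[(f['range_z']>0)&(np.hypot(C[...,0]-.527,C[...,1]+.043)<.028)&(z>.06)&(z<.084)&yel(f)]
print(len(P),(P.min(0)+P.max(0))/2,np.percentile(P[:,2],[2,50,90,98]))
cv2.imwrite('pics/c11.png',cv2.resize(f['pixels'][150:270,150:310],None,fx=4,fy=4))
E
```

```text
time: 15.9
tool_pos: [0.5239, -0.0434, 0.1248]
tool_rot: [0.705, 0.0, 0.709, 0.0]
contact_force: [0.7, -0.3, 0.5]
gripper_width: 0.748
time: 16.52
tool_pos: [0.687, -0.067, 0.1766]
tool_rot: [0.707, -0.0, 0.707, -0.0]
contact_force: [-0.4, 0.0, 0.4]
gripper_width: 0.751
time: 16.65
tool_pos: [0.6855, -0.0669, 0.1761]
tool_rot: [0.707, 0.0, 0.707, -0.0]
contact_force: [-0.9, -0.2, 0.6]
gripper_width: 0.753
[ 0.68554679 -0.06687622  0.17609449] [-0.85831975 -0.19439944  0.58836562] [-2.05147062e-01  2.36159337e-01  1.50372328e+00 -7.39637896e-05
  1.40195168e+00 -2.04913588e-01]
139 [ 0.52469267 -0.04678634  0.07028603] [0.06378557 0.07433376 0.07614669 0.0773684 ]
```

View pics/wrist11.png

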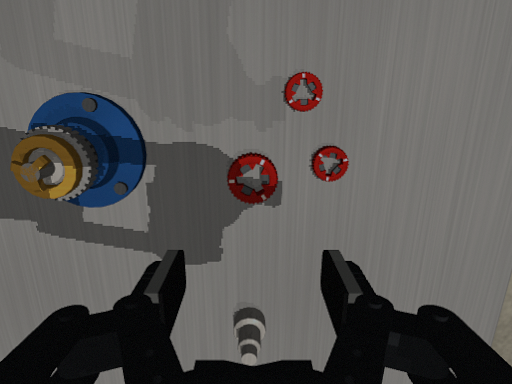

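View pics/c11.png

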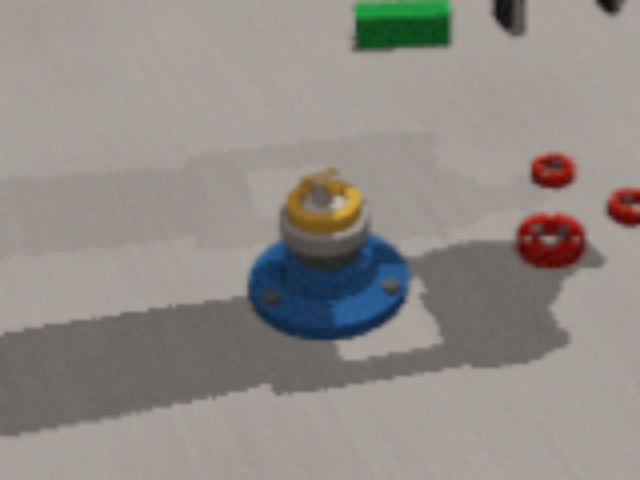

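The spacer is flat on the gear and the cap is at (252,178), white marks visible. I measure cap centre, slot angle and the adaptor's clearance.

```bash
python3 - <<'E'
from ang import *
f=load('pics/wrist11.npz');C=cloud(f);z=C[...,2];ok=f['range_z']>0
r=circ_world(f,red(f),.016,(252,178));print(r);c=r['fit']
h=C[ok&(z>.012)&(z<.02)&(np.hypot(C[...,0]-.685,C[...,1]+.067)<.03)];print('ext mid',(h.min(0)+h.max(0))/2)
hv=hsv(f);near=np.hypot(C[...,0]-c[0],C[...,1]-c[1])
v,u=np.nonzero((near<.0245)&(near>.015)&(hv[...,1]<110)&(z>.013)&ok)
for k in range(len(u)):pass
W=np.array([onz(f,a,b,.016)[:2] for a,b in zip(u,v)]);print(len(W))
d=W-c;th=np.degrees(np.arctan2(d[:,1],d[:,0]));print(np.sort(th.round()))
print(ang(W,c,.014,.024))
wh=(f['pixels'].min(2)>110)&(near<.025)&(near>.012)
v,u=np.nonzero(wh);W=np.array([onz(f,a,b,.016)[:2] for a,b in zip(u,v)]);d=W-c;print('bright',np.sort(np.degrees(np.arctan2(d[:,1],d[:,0])).round()),ang(W,c,.012,.026))
A=C[ok&(z>.02)&(z<.065)&(abs(C[...,0]-.69)<.05)&(C[...,1]<-.1)&(C[...,1]>-.3)];print('adaptor',A.min(0),A.max(0))
cv2.imwrite('pics/z11.png',cv2.resize(f['pixels'][145:210,215:290],(750,600)[0:2],interpolation=2))
E
```

```text
{'n': 169, 'pix': array([253.2, 180.1]), 'fit': array([ 0.6858, -0.0669]), 'R': np.float64(0.0231), 'rect': (686.3, -67.4, 47.7, 47.3)}
ext mid [ 0.68576551 -0.06787366  0.01469269]
1226
[-178. -177. -177. ...   64.   66.   66.]
(np.float64(-56.49994942490278), np.float64(0.8140955802162513), np.int64(68))
bright [37. 40. 42. 45. 53. 57. 58. 59. 60. 60. 61. 61. 62. 62. 63. 63. 64. 64.
 66. 66.] (np.float64(59.39114492882154), np.float64(0.9226082689477199), np.int64(17))
adaptor [ 0.66588838 -0.24876292  0.02001245] [ 0.69896511 -0.22375713  0.06093887]
```

View pics/z11.png

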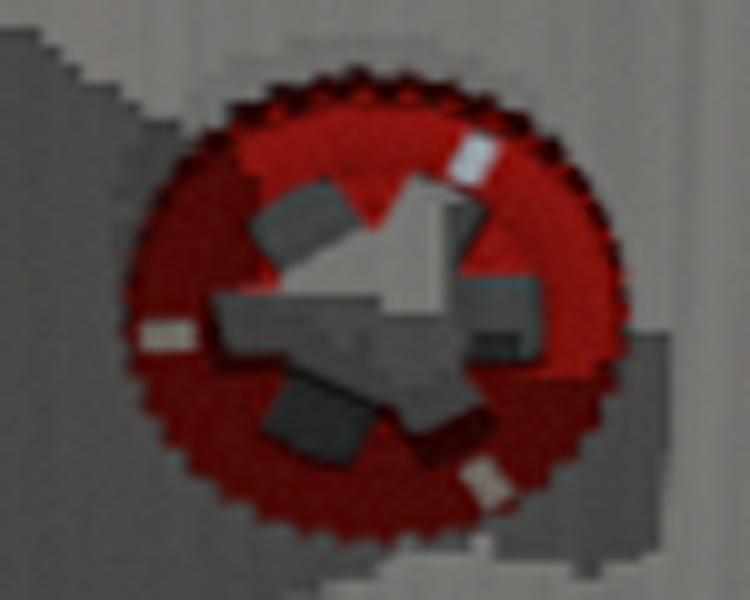

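```bash
python3 - <<'E'
from m import *
f=load('pics/wrist11.npz')
P=np.array([onz(f,a/10+215-.45,b*65/600+145-.45,.016)[:2] for a,b in ((168,336),(472,160),(488,484))])
c=np.array([.6858,-.0674]);cc,R=fitc(P);print(P,cc,R)
for q in (c,cc):
    d=P-q;print(np.degrees(np.arctan2(d[:,1],d[:,0])),np.hypot(*d.T))
E
```

```text
[[ 0.66604249 -0.06875775]
 [ 0.69491297 -0.05025815]
 [ 0.69677502 -0.08480851]] [ 0.68596151 -0.06806594] 0.019931031025135548
[-176.06877628   62.00395272  -57.77103641] [0.01980411 0.01941364 0.0205793 ]
[-178.0108457    63.31264543  -57.14283017] [0.01993103 0.01993103 0.01993103]
```

```bash
python3 - <<'E'
from m import *
for n,t in (('wrist9',[.5249,-.0479,.1331]),('w3',[.4609,.2456,.0970])):
    f=load(f'pics/{n}.npz');C=cloud(f);z=C[...,2];ok=f['range_z']>0
    hv=hsv(f)
    d=C-np.array(t)
    for s in (-1,1):
        x=s*d[...,0];m=ok&(x>.028 if n=='w3' else x>.0245)&(x<.045)&(abs(d[...,1]-.002)<.02)&(d[...,2]>-.03)&(d[...,2]<.05)&(~yel(f))
        print(n,s,m.sum(),np.percentile(d[m][:,2],[0,1,3,10]))
f=load('pics/side9.npz');cv2.imwrite('pics/z9.png',cv2.resize(f['pixels'][130:215,190:270],None,fx=7,fy=7,interpolation=2))
E
```

```text
wrist9 -1 1570 [0.00469064 0.0069059  0.0091386  0.01451464]
wrist9 1 1944 [0.00397963 0.00651065 0.00911689 0.01439763]
w3 -1 1433 [0.00695398 0.00906398 0.0109181  0.01542297]
w3 1 2650 [0.00117358 0.00904622 0.01128475 0.01451262]
```

View pics/z9.png

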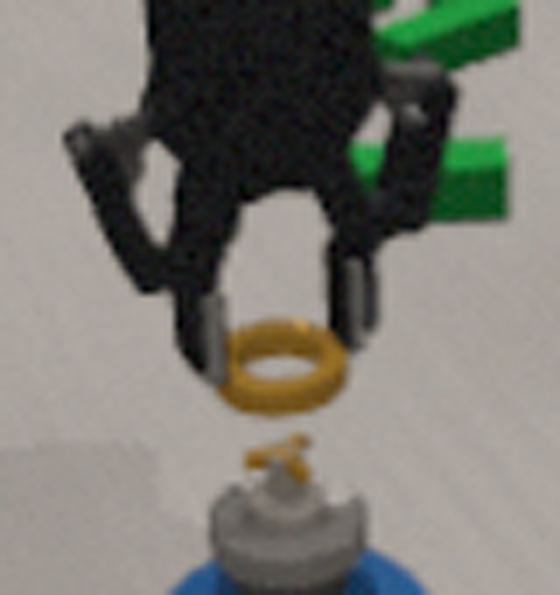

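Tips stand about 3 mm behind the TCP. A small decoy cap lies close on the +x side, so I rotate the jaws by 40° (clockwise) while descending.

```bash
python3 -m inch '[{"fingers":0.5,"delta_pos":[3,-0.08,0.04],"twist":[10,0,0]},{"fingers":0.5,"delta_pos":[3,0,0],"twist":[10,0,0]},{"fingers":0.5,"delta_pos":[2,0,0],"twist":[10,0,0]},{"fingers":0.5,"delta_pos":[1,0,0],"twist":[10,0,0]},{"fingers":0.5,"delta_pos":[0,0,0],"twist":[0,0,0]}]'
python3 -m inch '[{"fingers":0.5,"delta_pos":[0,0,0],"twist":[0,0,0]}]'
python3 - <<'E'
from m import *
from scipy.spatial.transform import Rotation as R
s=manip.state();t=s['tool_pos'];q=s['tool_rot'];M=R.from_quat(q[[1,2,3,0]]).as_matrix();print(t,M.round(3).tolist())
f=grab('wrist','wrist12.png'); np.savez('pics/wrist12.npz',**f)
r=circ_world(f,red(f),.016,(252,215));print(r)
d=np.r_[r['fit'],0]-np.r_[t[:2],0];print('tool delta cm',(M.T@d*100).round(2))
E
```

```text
time: 17.38
tool_pos: [0.6844, -0.0671, 0.0848]
tool_rot: [0.664, 0.241, 0.666, -0.241]
contact_force: [-0.1, 0.1, 0.1]
gripper_width: 0.753
time: 17.5
tool_pos: [0.686, -0.0675, 0.0868]
tool_rot: [0.665, 0.241, 0.664, -0.241]
contact_force: [0.5, 0.5, -0.2]
gripper_width: 0.755
[ 0.68600399 -0.06747781  0.08683789] [[0.001, 0.641, 0.768], [-0.0, 0.768, -0.641], [-1.0, 0.001, 0.001]]
{'n': 244, 'pix': array([254.8, 210.3]), 'fit': array([ 0.6865, -0.0671]), 'R': np.float64(0.0231), 'rect': (686.8, -67.9, 48.2, 46.7)}
tool delta cm [0.   0.06 0.01]
```

View pics/wrist12.png

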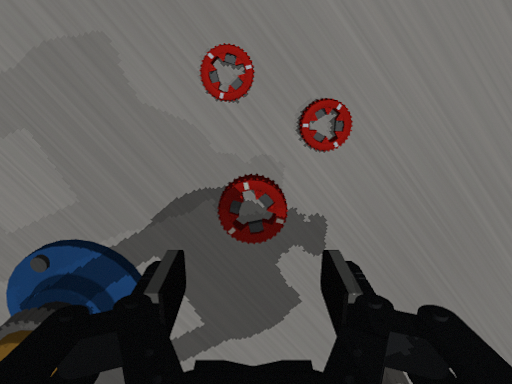

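Centred over the cap at (254,210), clear of the decoys. I descend and grip.

```bash
python3 -m inch '[{"fingers":0.5,"delta_pos":[3,0.04,0],"twist":[0,0,0]},{"fingers":0.5,"delta_pos":[3,0,0],"twist":[0,0,0]},{"fingers":0.5,"delta_pos":[1.5,0,0],"twist":[0,0,0]},{"fingers":0.5,"delta_pos":[0.5,0,0],"twist":[0,0,0]},{"fingers":0.5,"delta_pos":[0,0,0],"twist":[0,0,0]}]'
python3 -m inch '[{"fingers":0.5,"delta_pos":[0.2,0,0],"twist":[0,0,0]},{"fingers":0.5,"delta_pos":[0,0,0],"twist":[0,0,0]}]'
```

```text
time: 18.18
tool_pos: [0.6869, -0.0673, 0.0066]
tool_rot: [0.665, 0.242, 0.664, -0.242]
contact_force: [0.4, 0.0, 0.7]
gripper_width: 0.75
time: 18.42
tool_pos: [0.6868, -0.0673, 0.0046]
tool_rot: [0.665, 0.242, 0.664, -0.242]
contact_force: [-0.3, 0.4, -0.6]
gripper_width: 0.751
```

```bash
python3 -m inch '[{"fingers":-1,"delta_pos":[0,0,0],"twist":[0,0,0]},{"fingers":-1,"delta_pos":[0,0,0],"twist":[0,0,0]},{"fingers":-1,"delta_pos":[0,0,0],"twist":[0,0,0]},{"fingers":-1,"delta_pos":[0,0,0],"twist":[0,0,0]}]'
python3 -m inch '[{"fingers":-1,"delta_pos":[-1,0,0],"twist":[0,0,0]},{"fingers":-1,"delta_pos":[-3,0,0],"twist":[5,0,0]},{"fingers":-1,"delta_pos":[-4,0,0],"twist":[8,0,0]},{"fingers":-1,"delta_pos":[-4,0,0],"twist":[7,0,0]},{"fingers":-1,"delta_pos":[-2,0,0],"twist":[2,0,0]}]'
python3 - <<'E'
from m import *
from scipy.spatial.transform import Rotation as R
s=manip.state();t=s['tool_pos'];q=s['tool_rot'];M=R.from_quat(q[[1,2,3,0]]).as_matrix();print(t,s['contact_force'],s['joint_pos'][5],np.degrees(np.arctan2(M[1,2],M[0,2])))
d=np.array([.5266,-.0429,0])-np.r_[t[:2],0];print('tool delta cm',(M.T@d*100).round(2))
E
```

```text
time: 18.92
tool_pos: [0.6871, -0.0674, 0.0049]
tool_rot: [0.665, 0.242, 0.664, -0.242]
contact_force: [-0.7, 0.3, 6.0]
gripper_width: 0.522
time: 19.55
tool_pos: [0.6871, -0.0673, 0.1464]
tool_rot: [0.607, 0.365, 0.605, -0.364]
contact_force: [0.0, -1.0, -1.8]
gripper_width: 0.525
[ 0.68706544 -0.06732471  0.1463909 ] [ 0.00239213 -1.03281627 -1.81462668] 0.8771878885891087 -62.02622026770553
tool delta cm [ -0.05 -13.03  -9.68]
```

```bash
python3 -m inch '[{"fingers":-1,"delta_pos":[0,-3.5,-2.6],"twist":[0,0,0]},{"fingers":-1,"delta_pos":[0,-4.5,-3.3],"twist":[0,0,0]},{"fingers":-1,"delta_pos":[0,-3.5,-2.6],"twist":[0,0,0]},{"fingers":-1,"delta_pos":[0,-1.5,-1.2],"twist":[0,0,0]},{"fingers":-1,"delta_pos":[0,0,0],"twist":[0,0,0]}]'
python3 -m inch '[{"fingers":-1,"delta_pos":[0,0,0],"twist":[0,0,0]},{"fingers":-1,"delta_pos":[0,0,0],"twist":[0,0,0]}]'
python3 - <<'E'
from m import *
for n in ('wrist','side','scene'):
    f=grab(n,n+'13.png'); np.savez(f'pics/{n}13.npz',**f)
a=cv2.imread('pics/wrist13.png')[170:320,170:340];cv2.imwrite('pics/z13.png',cv2.resize(a,None,fx=4,fy=4,interpolation=2))
s=manip.state();t=s['tool_pos'];print(t,s['tool_rot'],s['contact_force'])
E
```

```text
time: 20.18
tool_pos: [0.5242, -0.0422, 0.1425]
tool_rot: [0.606, 0.364, 0.607, -0.364]
contact_force: [0.7, 0.6, -2.4]
gripper_width: 0.526
time: 20.42
tool_pos: [0.5266, -0.0428, 0.1437]
tool_rot: [0.606, 0.364, 0.606, -0.364]
contact_force: [0.1, 0.2, -1.3]
gripper_width: 0.522
[ 0.52642319 -0.04270592  0.14370138] [ 0.60606575  0.36414095  0.60618109 -0.36418424] [-0.58325544  1.14112772 -2.13286196]
```

View pics/z13.png

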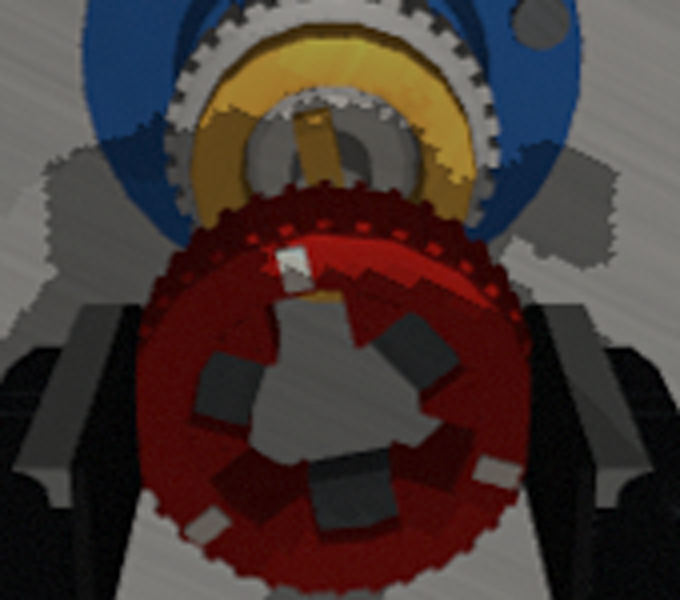

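View pics/side13.png

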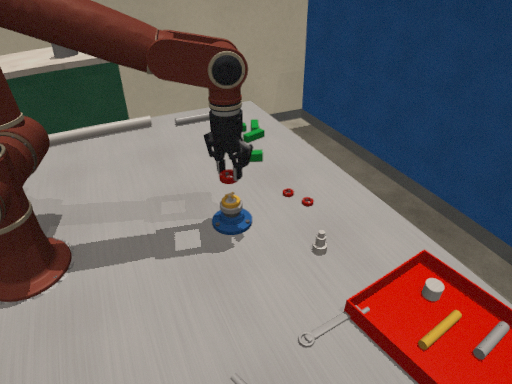

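```bash
cat > held.py <<'E'
from ang import *
def go(n,marks,t,h=.011):
    f=load(f'pics/{n}.npz')
    P=np.array([onz(f,u,v,t[2]+h)[:2] for u,v in marks]);c,R=fitc(P);d=P-c
    a=np.degrees(np.arctan2(d[:,1],d[:,0]));print('cap centre',c,'R',R,'ang',a,'mod120',(a%120).round(1))
    C=cloud(f);z=C[...,2];ok=f['range_z']>0
    r=red(f)&ok&(np.hypot(C[...,0]-t[0],C[...,1]-t[1])<.03)
    Q=C[r];print('cap top z-t',np.percentile(Q[:,2]-t[2],[50,90,98]),'ext mid',(Q.min(0)+Q.max(0))[:2]/2)
    tp=r&(z>t[2]+h-.004);Q=C[tp];A=np.c_[Q[:,:2],np.ones(len(Q))];print('tilt',np.linalg.lstsq(A,Q[:,2],rcond=None)[0][:2],len(Q))
E
python3 - <<'E'
from held import *
k=lambda x,y:(x/4+170-.4,y/4+170-.4)
go('wrist13',[k(294,269),k(498,472),k(207,526)],np.array([.5264,-.0427,.1437]))
f=load('pics/wrist13.npz')
a,b=[onz(f,*k(*p),.092)[:2] for p in ((328,182),(314,114))];d=b-a;print('lug dir',np.degrees(np.arctan2(d[1],d[0])), np.degrees(np.arctan2(*( (b-np.array([.5266,-.0429]))[::-1]))),np.hypot(*(b-np.array([.5266,-.0429]))))
E
```

```text
cap centre [ 0.5264162  -0.04334797] R 0.019942008304028706 ang [ 40.50875086 -79.74678793 160.21831678] mod120 [40.5 40.3 40.2]
cap top z-t [0.01002698 0.01075598 0.01118242] ext mid [ 0.52641644 -0.04353932]
tilt [-4.69958128e-03 -4.43156437e-05] 3955
lug dir 38.898869838449166 37.238189639128656 0.016900271016827687
```

Held cap slots are at 40.3° and lugs at 40.5°, centred to about 0.5 mm. I lower towards the lugs.

```bash
python3 -m inch '[{"fingers":-1,"delta_pos":[1.5,0.04,-0.03],"twist":[0,0,0]},{"fingers":-1,"delta_pos":[1.5,0,0],"twist":[0,0,0]},{"fingers":-1,"delta_pos":[1,0,0],"twist":[0,0,0]},{"fingers":-1,"delta_pos":[0.3,0,0],"twist":[0,0,0]},{"fingers":-1,"delta_pos":[0,0,0],"twist":[0,0,0]}]'
python3 -m inch '[{"fingers":-1,"delta_pos":[0.3,0,0],"twist":[0,0,0]},{"fingers":-1,"delta_pos":[0.3,0,0],"twist":[0,0,0]},{"fingers":-1,"delta_pos":[0,0,0],"twist":[0,0,0]}]'
```

```text
time: 21.2
tool_pos: [0.5261, -0.0421, 0.1005]
tool_rot: [0.606, 0.364, 0.606, -0.364]
contact_force: [0.6, -1.1, -1.0]
gripper_width: 0.526
time: 21.58
tool_pos: [0.5262, -0.0421, 0.0947]
tool_rot: [0.606, 0.364, 0.606, -0.364]
contact_force: [0.8, 1.0, -1.4]
gripper_width: 0.526
```

```bash
python3 -m inch '[{"fingers":-1,"delta_pos":[0.3,0,0],"twist":[0,0,0]},{"fingers":-1,"delta_pos":[0.2,0,0],"twist":[0,0,0]},{"fingers":-1,"delta_pos":[0.1,0,0],"twist":[0,0,0]},{"fingers":-1,"delta_pos":[0,0,0],"twist":[0,0,0]}]'
python3 - <<'E'
from m import *
f=grab('wrist','wrist14.png'); np.savez('pics/wrist14.npz',**f)
a=f['pixels'][170:320,170:340];cv2.imwrite('pics/z14.png',cv2.resize(a,None,fx=4,fy=4,interpolation=2))
E
```

```text
time: 22.08
tool_pos: [0.5263, -0.042, 0.0887]
tool_rot: [0.606, 0.364, 0.606, -0.364]
contact_force: [1.9, 1.2, -1.5]
gripper_width: 0.524
```

View pics/z14.png

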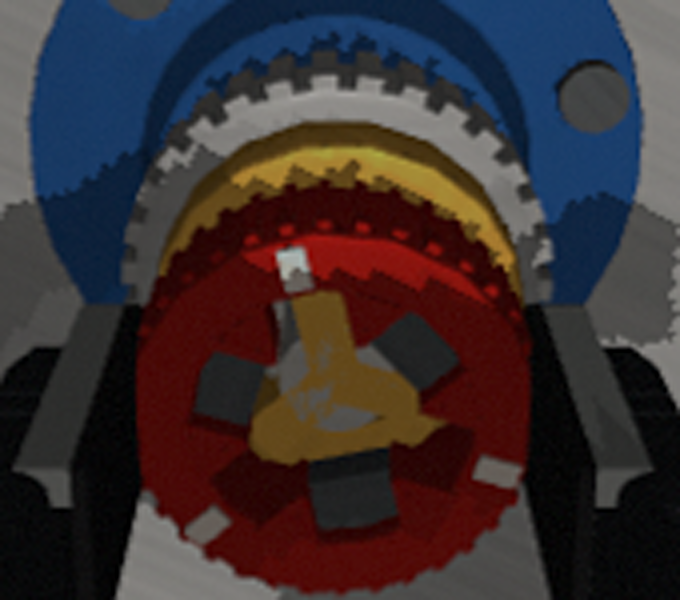

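The lugs show through the slots (upper lug at (325,330) in the crop). I measure the remaining angular error from depth.

```bash
python3 - <<'E'
from ang import *
for n in ('wrist14','wrist13','wrist7','wrist0'):
    f=load(f'pics/{n}.npz');C=cloud(f);z=C[...,2];ok=f['range_z']>0
    hv=hsv(f);m=ok&yel(f)&(abs(z-.0905)<.004)&(np.hypot(C[...,0]-.5266,C[...,1]+.0429)<.018)
    P=C[m];d=P[:,:2]-np.array([.5266,-.0429]);th=np.degrees(np.arctan2(d[:,1],d[:,0]));r=np.hypot(*d.T)
    for lo,hi in ((10,70),(130,190),(250,310)):
        t=(th%360);k=(t>lo)&(t<hi)&(r>.009)
        if k.sum()>8:
            # line fit along lug
            q=d[k];print(n,(lo,hi),k.sum(),'mean',t[k].mean().round(1),'perp ext',np.percentile(t[k],[5,95]).round(1))
E
```

```text
wrist14 (10, 70) 82 mean 41.1 perp ext [27.9 56. ]
wrist14 (130, 190) 99 mean 158.4 perp ext [141.8 171.6]
wrist14 (250, 310) 38 mean 274.6 perp ext [267.6 285. ]
wrist13 (10, 70) 118 mean 40.4 perp ext [29.1 53.7]
wrist7 (10, 70) 68 mean 41.7 perp ext [28.2 56. ]
wrist7 (130, 190) 58 mean 157.6 perp ext [144.5 170.4]
wrist7 (250, 310) 47 mean 283.0 perp ext [268.7 295.9]
wrist0 (10, 70) 56 mean 40.9 perp ext [28.2 54.7]
wrist0 (130, 190) 42 mean 155.8 perp ext [142.3 172.4]
wrist0 (250, 310) 31 mean 286.2 perp ext [272.2 297.4]
```

The lug angle averages about 40.7°, well within the 5° play. I continue down.

```bash
python3 -m inch '[{"fingers":-1,"delta_pos":[0.15,0,0],"twist":[0,0,0]},{"fingers":-1,"delta_pos":[0.15,0,0],"twist":[0,0,0]},{"fingers":-1,"delta_pos":[0,0,0],"twist":[0,0,0]}]'
python3 -m inch '[{"fingers":-1,"delta_pos":[0.15,0,0],"twist":[0,0,0]},{"fingers":-1,"delta_pos":[0.1,0,0],"twist":[0,0,0]},{"fingers":-1,"delta_pos":[0,0,0],"twist":[0,0,0]}]'
```

```text
time: 22.5
tool_pos: [0.5264, -0.0422, 0.0858]
tool_rot: [0.606, 0.364, 0.606, -0.364]
contact_force: [1.8, 1.3, -1.9]
gripper_width: 0.525
time: 22.88
tool_pos: [0.5264, -0.0422, 0.0833]
tool_rot: [0.606, 0.364, 0.606, -0.364]
contact_force: [2.4, 0.5, -1.4]
gripper_width: 0.53
```

The plate is past the lug tops without resistance, so the slots dropped over. Next is contact with the spacer, then the press.

```bash
python3 -m inch '[{"fingers":-1,"delta_pos":[0.15,0,0],"twist":[0,0,0]},{"fingers":-1,"delta_pos":[0.15,0,0],"twist":[0,0,0]},{"fingers":-1,"delta_pos":[0,0,0],"twist":[0,0,0]}]'
python3 -m inch '[{"fingers":-1,"delta_pos":[0.15,0,0],"twist":[0,0,0]},{"fingers":-1,"delta_pos":[0.15,0,0],"twist":[0,0,0]},{"fingers":-1,"delta_pos":[0,0,0],"twist":[0,0,0]}]'
```

```text
time: 23.25
tool_pos: [0.5265, -0.0422, 0.0809]
tool_rot: [0.606, 0.364, 0.606, -0.364]
contact_force: [0.2, 0.6, 4.7]
gripper_width: 0.524
time: 23.62
tool_pos: [0.5265, -0.0422, 0.0784]
tool_rot: [0.606, 0.364, 0.606, -0.364]
contact_force: [-1.7, 1.5, 7.4]
gripper_width: 0.524
```

```bash
python3 -m inch '[{"fingers":-1,"delta_pos":[0.15,0,0],"twist":[0,0,0]},{"fingers":-1,"delta_pos":[0.15,0,0],"twist":[0,0,0]},{"fingers":-1,"delta_pos":[0.1,0,0],"twist":[0,0,0]},{"fingers":-1,"delta_pos":[0,0,0],"twist":[0,0,0]}]'
python3 -m inch '[{"fingers":-1,"delta_pos":[0.1,0,0],"twist":[0,0,0]},{"fingers":-1,"delta_pos":[0,0,0],"twist":[0,0,0]}]'
python3 - <<'E'
from m import *
t=manip.state()['tool_pos']
for n in('wrist','side'):
    f=grab(n,n+'15.png'); np.savez(f'pics/{n}15.npz',**f)
    C=cloud(f);z=C[...,2];ok=f['range_z']>0;nr=np.hypot(C[...,0]-.5266,C[...,1]+.0429)
    Q=C[ok&red(f)&(nr<.03)&(z>.05)];print(n,'cap top',np.percentile(Q[:,2],[50,90,98]),'rel t',np.percentile(Q[:,2],95)-t[2])
    g=C[ok&(nr<.0295)&(nr>.0262)&(z>.045)&(z<.07)];print(' gear top',np.percentile(g[:,2],[50,80,90,95]))
a=cv2.imread('pics/wrist15.png')[170:320,170:340];cv2.imwrite('pics/z15.png',cv2.resize(a,None,fx=4,fy=4,interpolation=2))
E
```

```text
time: 24.12
tool_pos: [0.5266, -0.0422, 0.0751]
tool_rot: [0.606, 0.364, 0.606, -0.364]
contact_force: [-2.9, 1.7, 11.2]
gripper_width: 0.524
time: 24.38
tool_pos: [0.5267, -0.0422, 0.0743]
tool_rot: [0.606, 0.364, 0.606, -0.364]
contact_force: [-3.3, 2.6, 11.4]
gripper_width: 0.529
wrist cap top [0.08439302 0.08513151 0.0856167 ] rel t 0.011073830306788532
 gear top [0.05601336 0.05658106 0.05686457 0.05708554]
side cap top [0.08593626 0.39186146 0.39225164] rel t 0.31782240893424635
 gear top [0.0569423  0.06066752 0.06360629 0.0658042 ]
```

View pics/z15.png

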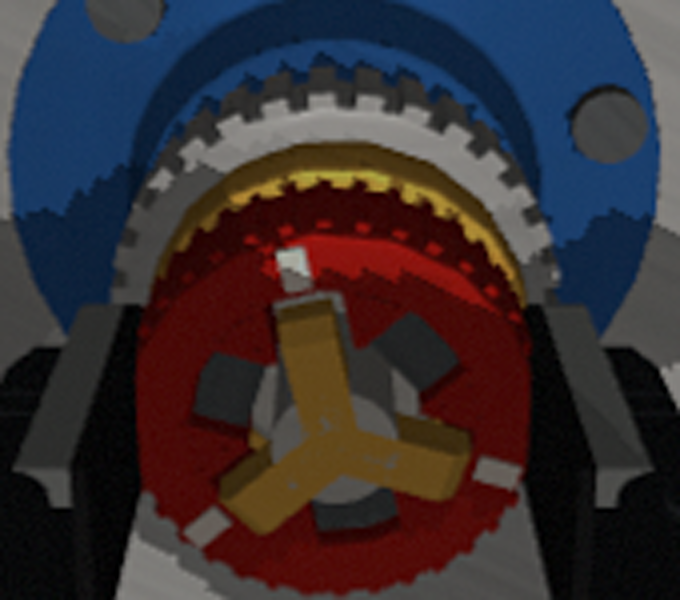

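The lugs stand proud through the slots and the seat is pressed about 7 mm. I press 1 mm more, then turn 60° counter-clockwise.

```bash
python3 -m inch '[{"fingers":-1,"delta_pos":[0.1,0,0],"twist":[0,0,0]},{"fingers":-1,"delta_pos":[0,0,0],"twist":[-5,0,0]},{"fingers":-1,"delta_pos":[0,0,0],"twist":[-8,0,0]},{"fingers":-1,"delta_pos":[0,0,0],"twist":[-8,0,0]},{"fingers":-1,"delta_pos":[0,0,0],"twist":[-4,0,0]}]'
python3 - <<'E'
from m import *
f=grab('wrist','wrist16.png')
a=cv2.imread('pics/wrist16.png')[170:320,170:340];cv2.imwrite('pics/z16.png',cv2.resize(a,None,fx=4,fy=4,interpolation=2))
E
```

```text
time: 25.1
tool_pos: [0.528, -0.0425, 0.0742]
tool_rot: [0.672, 0.224, 0.67, -0.223]
contact_force: [-0.9, 2.3, 11.5]
gripper_width: 0.52
```

View pics/z16.png

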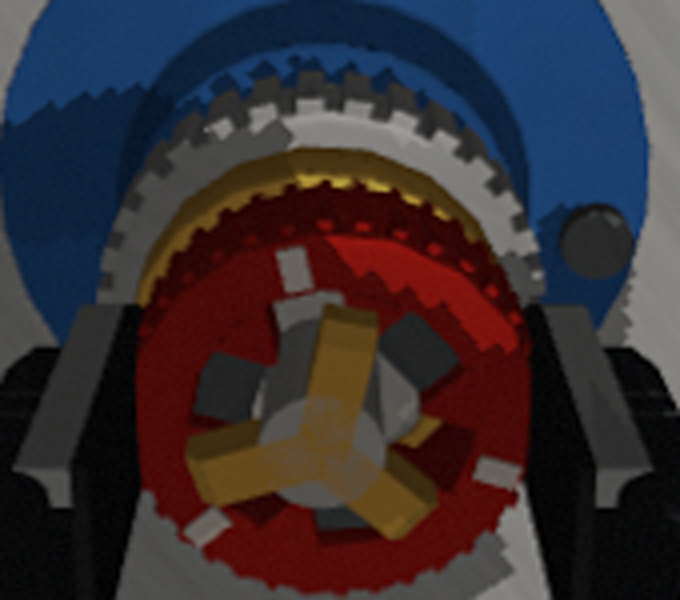

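It turned freely by 25°; the lugs are now over the plate. 35° remain.

```bash
python3 -m inch '[{"fingers":-1,"delta_pos":[0,0,0],"twist":[-8,0,0]},{"fingers":-1,"delta_pos":[0,0,0],"twist":[-9,0,0]},{"fingers":-1,"delta_pos":[0,0,0],"twist":[-9,0,0]},{"fingers":-1,"delta_pos":[0,0,0],"twist":[-8,0,0]},{"fingers":-1,"delta_pos":[0,0,0],"twist":[0,0,0]}]'
python3 - <<'E'
from m import *
from scipy.spatial.transform import Rotation as R
s=manip.state();q=s['tool_rot'];M=R.from_quat(q[[1,2,3,0]]).as_matrix();print('jaw',np.degrees(np.arctan2(M[1,2],M[0,2])),s['ft_torque'])
f=grab('wrist','wrist17.png')
a=cv2.imread('pics/wrist17.png')[170:320,170:340];cv2.imwrite('pics/z17.png',cv2.resize(a,None,fx=4,fy=4,interpolation=2))
E
```

```text
time: 25.78
tool_pos: [0.5274, -0.042, 0.0738]
tool_rot: [0.708, 0.018, 0.706, -0.018]
contact_force: [-2.4, 2.5, 12.0]
gripper_width: 0.529
jaw -2.9343915531106957 [0.5191742  0.43083925 0.13928385]
```

View pics/z17.png

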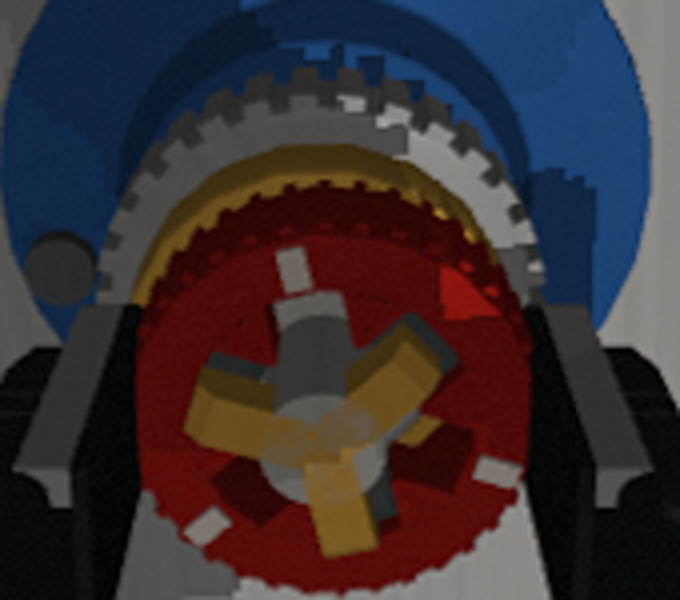

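The lugs lie over the dark recesses (within about 1°). I let the cap rise gently.

```bash
python3 -m inch '[{"fingers":-1,"delta_pos":[-0.1,0,0],"twist":[-1,0,0]},{"fingers":-1,"delta_pos":[-0.15,0,0],"twist":[0,0,0]},{"fingers":-1,"delta_pos":[-0.1,0,0],"twist":[0,0,0]},{"fingers":-1,"delta_pos":[0,0,0],"twist":[0,0,0]}]'
python3 -m inch '[{"fingers":-1,"delta_pos":[-0.1,0,0],"twist":[0,0,0]},{"fingers":-1,"delta_pos":[0,0,0],"twist":[0,0,0]}]'
```

```text
time: 26.32
tool_pos: [0.5273, -0.042, 0.0768]
tool_rot: [0.708, 0.013, 0.706, -0.012]
contact_force: [-0.3, 2.4, 9.2]
gripper_width: 0.525
time: 26.58
tool_pos: [0.5273, -0.042, 0.0775]
tool_rot: [0.708, 0.013, 0.706, -0.012]
contact_force: [0.8, 2.5, 7.3]
gripper_width: 0.524
```

```bash
python3 -m inch '[{"fingers":-1,"delta_pos":[-0.07,0,0],"twist":[0,0,0]},{"fingers":-1,"delta_pos":[0,0,0],"twist":[0,0,0]}]'
python3 - <<'E'
from m import *
s=manip.state();t=s['tool_pos'];print(s['contact_force'],t)
f=grab('wrist','wrist18.png');C=cloud(f);z=C[...,2];ok=f['range_z']>0;nr=np.hypot(C[...,0]-.5266,C[...,1]+.0429)
Q=C[ok&red(f)&(nr<.03)&(z>.05)];print('cap top',np.percentile(Q[:,2],[50,90,98]))
g=C[ok&(nr<.0295)&(nr>.0262)&(z>.045)&(z<.07)];print(' gear top',np.percentile(g[:,2],[50,80,90]))
a=f['pixels'][170:320,170:340];cv2.imwrite('pics/z18.png',cv2.resize(a,None,fx=4,fy=4,interpolation=2))
E
```

```text
time: 26.82
tool_pos: [0.5273, -0.0419, 0.0779]
tool_rot: [0.708, 0.013, 0.706, -0.012]
contact_force: [1.5, 2.6, 6.3]
gripper_width: 0.524
[1.5487523  2.59980622 6.28335185] [ 0.52726725 -0.04194611  0.07792058]
cap top [0.08798937 0.08874514 0.08915519]
 gear top [0.05965163 0.06035455 0.06070478]
```

View pics/z18.png

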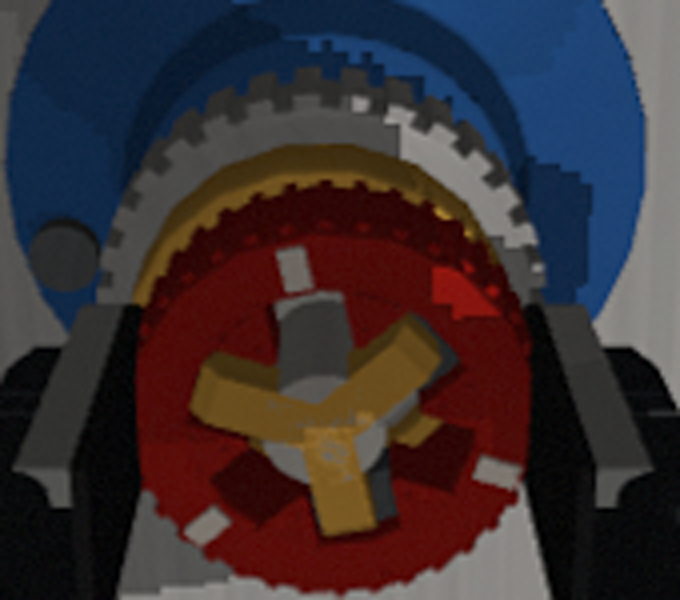

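The cap's top rose to 88.8 mm and the lugs sit in the recesses. I release and retreat.

```bash
python3 -m inch '[{"fingers":0.4,"delta_pos":[0,0,0],"twist":[0,0,0]},{"fingers":0.4,"delta_pos":[0,0,0],"twist":[0,0,0]},{"fingers":0.4,"delta_pos":[0,0,0],"twist":[0,0,0]},{"fingers":0.4,"delta_pos":[-1.5,0,0],"twist":[0,0,0]},{"fingers":0.4,"delta_pos":[-4,0,0],"twist":[0,0,0]}]'
python3 -m inch '[{"fingers":0.4,"delta_pos":[-5,-2,-1],"twist":[0,0,0]},{"fingers":0.4,"delta_pos":[-4,-4,-1],"twist":[0,0,0]},{"fingers":0.4,"delta_pos":[0,-1,0],"twist":[0,0,0]},{"fingers":0.4,"delta_pos":[0,0,0],"twist":[0,0,0]},{"fingers":0.4,"delta_pos":[0,0,0],"twist":[0,0,0]}]'
python3 - <<'E'
from m import *
s=manip.state();print(s['tool_pos'],s['contact_force'])
for n in('wrist','side','scene'):
    f=grab(n,n+'19.png');np.savez(f'pics/{n}19.npz',**f);C=cloud(f);z=C[...,2];ok=f['range_z']>0;nr=np.hypot(C[...,0]-.5266,C[...,1]+.0429)
    Q=C[ok&red(f)&(nr<.03)&(z>.065)&(z<.11)];print(n,'cap',np.percentile(Q[:,2],[50,90,98]),'ext mid',(Q.min(0)+Q.max(0))[:2]/2)
    Q=Q[Q[:,2]>.086];A=np.c_[Q[:,:2],np.ones(len(Q))];print('  tilt',np.linalg.lstsq(A,Q[:,2],rcond=None)[0][:2],len(Q))
    g=C[ok&(nr<.0295)&(nr>.0262)&(z>.045)&(z<.07)];print('  gear top',np.percentile(g[:,2],[50,80,90]))
    if n=='wrist': print('cap circ',circ_world(f,red(f),.089,(275,130)))
a=cv2.imread('pics/wrist19.png');b=cv2.imread('pics/side19.png')[150:270,150:310]
m=cv2.resize(a[60:210,190:360],(450,397),interpolation=2);n_=cv2.resize(b,(350,263),interpolation=2)
o=np.zeros((397,800,3),np.uint8);o[:,:450]=m;o[:263,450:]=n_;cv2.imwrite('pics/z19.png',o)
E
```

```text
time: 27.5
tool_pos: [0.5244, -0.0418, 0.1304]
tool_rot: [0.705, 0.013, 0.709, -0.012]
contact_force: [0.5, -0.4, 0.4]
gripper_width: 0.704
time: 28.12
tool_pos: [0.503, -0.1105, 0.2196]
tool_rot: [0.706, 0.013, 0.708, -0.012]
contact_force: [0.6, -0.1, -0.6]
gripper_width: 0.697
[ 0.5029583  -0.11046376  0.21963012] [ 0.56215472 -0.14942388 -0.61551948]
wrist cap [0.08802426 0.08896512 0.08961883] ext mid [ 0.52823895 -0.04354988]
  tilt [-0.00093802  0.00091787] 1614
  gear top [0.05990201 0.06052964 0.06086829]
cap circ {'n': 240, 'pix': array([280.6, 105.5]), 'fit': array([ 0.5279, -0.0434]), 'R': np.float64(0.0225), 'rect': (527.9, -43.2, 47.8, 47.5)}
side cap [0.08724608 0.0893932  0.0898723 ] ext mid [ 0.52505016 -0.04679328]
  tilt [0.00829067 0.00561503] 92
  gear top [0.0599821  0.06414528 0.06642743]
scene cap [0.08770486 0.08944851 0.09033634] ext mid [ 0.53010293 -0.04292224]
  tilt [-0.00624081  0.00200164] 109
  gear top [0.05964938 0.0618698  0.06490512]
```

View pics/z19.png

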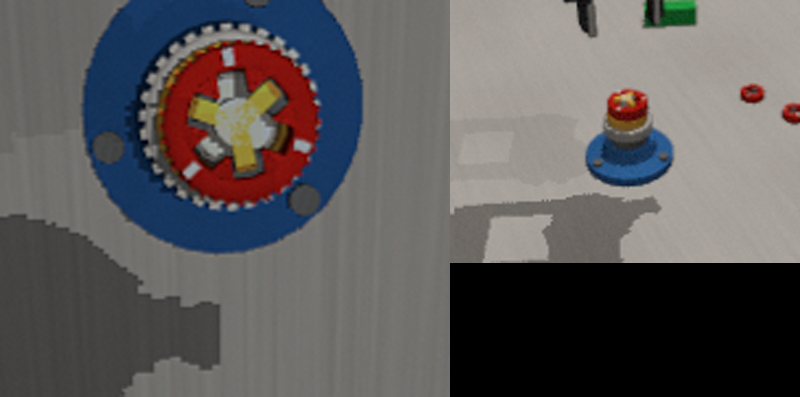

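The final view shows the lugs in the cap's recesses. The gear top is 3 mm lower than when free, the cap is flat and about 1.4 mm off centre, and the gripper is clear. I hand in.

```bash
python3 -c "
from plant import manip
print(manip.job_done(), manip.state()['time'])"
```

```text
the job is handed in; nothing more can be done
the job is handed in; nothing more can be done
```

The post is loaded and the cap is locked. I placed the gear, spacer and cap in that order. The cap's slots dropped over the lugs without resistance. I pressed it down about 7 mm, turned it 60° counter-clockwise, let it rise into the recesses and released it. The job was handed in at about 28 s of the 72 s allowed. The hand-in reported no verdict.

**Last checks:**
- **Lock:** the lugs sit in the recesses, and the cap top is at about 89 mm. The gear top is 3 mm lower than when free, which matches the locked seat.
- **Flatness and centring:** in the closest view (wrist camera) the cap's tilt is about 0.001 rad and it sits about 1.4 mm off the post's axis; the limits are 0.06 rad and 4 mm. The scene and side cameras saw it more coarsely, reading up to 0.01 rad and offsets of a few mm.
- **Forces:** vertical forces read at the end of each move stayed under about 15 N; I did not see peaks between readings.
- **Bystanders:** the gripper stayed well clear of the wax block, the adaptor and the wrench, though I did not re-measure their positions at the end.

No check failed. Early on, simple contour fits from different cameras disagreed by up to about 8 mm. Fitting the depth points of the parts brought the post to within 1 mm and the held gear to within about 1.5 mm across cameras, and I used those. The lug angle agreed less well: depth gave about 40.5°, while picking it by eye gave 37 to 39°, still within the 5° play.

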